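# Set out the spice canisters in sample order

### The arm

A 6-joint arm with a two-finger parallel gripper is mounted at the origin on the work surface. World frame = base frame: x ahead of the robot, y to its left, z up, the work surface at z = 0. Lengths are in m, angles in degrees, forces in N, time in s.
With the tool pointing down it reaches from about 0.35 to 0.875 m from the base axis. Payload 4.2 kg.
Tool frame: the origin (TCP) lies at the very end of the fingers, on their centre line; the grasp point (between the pads) lies 19 mm behind it (tcp_to_grasp is the z of the grasp point in the tool frame, in m); z points along the fingers, y is the direction in which the jaws open and shut (so a half turn about z gives the same grasp; the last joint's range is limited). The gripper opens to 87 mm and grips with 3 to 60 N. Pads are 19 mm wide; open, the fingers measure 117 mm over their backs; the gripper's body (75 mm by 190 mm) begins 51 mm behind the grasp point.
Start: joints at [80.535, 22.042, 0.453, 0, -68.411, -14.817], TCP at [0.257, 0.57, 0.223] pointing down, gripper open.
Joint ranges: [-179.83, 179.83], [-69.29, 118.12], [-61.27, 80.66], [-181.25, 117.63], [-171.15, -9.14], [-177.46, 177.46]. Speed limits (degrees/s): [159.86, 159.86, 180, 180, 180, 180].

### API

Orientations are given as a 3x3 rotation matrix whose columns are the frame's x, y, z axes.
In Python, from station import sense, capture, camera_params, finish_job, tcp_to_grasp gives the robot as it stands.
- The arm moves only by the shell command python3 -m inch 'ROWS'. ROWS is JSON, a list of rows, each an object of numbers: "jaw": the closure in counts, from 0 (fully open) to 255 (shut); "x", "y", "z": the shift along the world's x, y, z normalised to -1 to 1, where 1 is 0.06 m; "ax", "ay", "az": the turn, a rotation vector about the world's x, y, z normalised to -1 to 1, where 1 is 10 degrees. A call has 1 to 12 rows; each row shifts and turns the pose as measured when the row begins; what a row does not reach is not made up. A row lasts 1/8 s, in which the tool goes at most 62.5 mm and 10.7 degrees, less where a joint would pass 70% of its speed; a pose out of reach is approached as far as the arm can. A call with a number of a shift or a turn outside -1 to 1 is refused whole. A call with a gripper value outside its range is refused whole. The fingers move at their own pace and stop on an object; the grip force is fixed at half the most. Time passes only in rows, so rows that do not move let the fingers close. It gives the time, the measured TCP pose, the force and the opening at its end, in the units of the state.
- sense(): the state, without advancing time (a new reading comes with each control period).
- capture(name): name is "scene" or "top" or "wrist"; returns the picture (420x560x3 uint8, red, green, blue); there is no depth.
- camera_params(name): a dict with "vfov" (degrees; the focal length in pixels is half the picture's height over the tangent of half this angle, whatever the lens; pixels are square), "cx", "cy" (the principal point, pixels), "R" (3x3) and "t" (3): a world point X has camera coordinates R X + t. Camera axes: x right, y down, z forward; pixel columns grow to the right and rows downward; lengths in m; the calibration is good to about 2 mm. A picture is of the moment at which its call begins: read the wrist's pose just before it. camera_params takes no time and is no camera call; for the wrist camera it gives the pose at the moment of the call.
- finish_job(): hands the job in, once; it reports no verdict.
The state is a dict: "time_s": time; "joints": joint angles; "joint_velocities": joint speeds; "effort": joint torques, N m; "tcp_pos": TCP position; "ee_rot": TCP orientation; "wrist_force": force on the tool from outside, world axes, zero at the start; "moment": the same for the moment, N m; "gripper_width": opening from 0.0 (shut) to 1.0 (fully open).
Only numpy, scipy, OpenCV 4.12 (cv2) and the standard library are available. Lean on these libraries where they do the work, as an engineer would, in place of code of your own. Each camera call takes 0.05 s, during which the arm holds its last target.

### The job

Move the four spice canisters from the grey-blue carrier into the wooden counter rack, one to a compartment, so that counted from the rack's white end their colours come in the same order as the tins on the sample board counted from the board's white end. Keep every canister upright on the way, and leave all four standing flat on the compartment floors.

Things in the scene. Friction and masses are not known exactly. Their poses are not given: they have to be found in the camera images.
- can_red: Cream spice canister, red lid and band: upright cylinder 48 mm across, 100 mm tall, 0.2 kg. Origin: centre of its underside, z up; yaw means nothing. The four start in one row, in any order, in a fixed grey-blue carrier at the robot's right: square compartments 69 mm apart, 64 mm inside, walls 5 mm thick, 30 mm high, floor 6 mm thick; the line through the canisters is its long direction.
- can_yellow: Cream spice canister, yellow lid and band: upright cylinder 48 mm across, 100 mm tall, 0.2 kg. Origin: centre of its underside, z up; yaw means nothing. The four start in one row, in any order, in a fixed grey-blue carrier at the robot's right: square compartments 69 mm apart, 64 mm inside, walls 5 mm thick, 30 mm high, floor 6 mm thick; the line through the canisters is its long direction.
- can_green: Cream spice canister, green lid and band: upright cylinder 48 mm across, 100 mm tall, 0.2 kg. Origin: centre of its underside, z up; yaw means nothing. The four start in one row, in any order, in a fixed grey-blue carrier at the robot's right: square compartments 69 mm apart, 64 mm inside, walls 5 mm thick, 30 mm high, floor 6 mm thick; the line through the canisters is its long direction.
- can_blue: Cream spice canister, blue lid and band: upright cylinder 48 mm across, 100 mm tall, 0.2 kg. Origin: centre of its underside, z up; yaw means nothing. The four start in one row, in any order, in a fixed grey-blue carrier at the robot's right: square compartments 69 mm apart, 64 mm inside, walls 5 mm thick, 30 mm high, floor 6 mm thick; the line through the canisters is its long direction.
- tin_red: Small steel sample tin with a red lid, 37 mm across, 20 mm tall, fixed on the sample board, for reading only. Origin: centre of its underside.
- tin_yellow: Small steel sample tin with a yellow lid, 37 mm across, 20 mm tall, fixed on the sample board, for reading only. Origin: centre of its underside.
- tin_green: Small steel sample tin with a green lid, 37 mm across, 20 mm tall, fixed on the sample board, for reading only. Origin: centre of its underside.
- tin_blue: Small steel sample tin with a blue lid, 37 mm across, 20 mm tall, fixed on the sample board, for reading only. Origin: centre of its underside.
- rack: Fixed, empty wooden rack at the robot's left: row of four compartments 64 mm square inside, walls 5 mm thick, 30 mm high, floor 6 mm thick; a white block 36 mm high closes one end. Origin: middle of the row, on the table; y runs along the row to the white end, z up. Compartment centres from the white end: y = +103.5, +34.5, -34.5, -103.5 mm, x = 0.
- board: Dark wooden sample board, 12 mm thick, fixed, beyond the racks, turned any way, with a white block at one end and four sample tins in a row. Origin: middle of the row of tins, on the table; y runs along the row to the white end, z up. Tin places from the white end: y = +66, +22, -22, -66 mm, x = 0.
Mind the look-alikes: they are no part of the job. What is shaped like the board but red or yellow is not meant.

How it is judged (in metres and radians):
At the end, for the whole second after the job is handed in: Each canister stands in the rack compartment whose number from the white end is that of its same-coloured tin on the board: within 14 mm of the compartment centre along and across, underside under 11 mm above the table (floor 6 mm), upright within 0.1 rad, at rest (under 0.02 m/s) (((y of tin_red in the frame of board between 0.054 and 0.078 m and y of can_red in the frame of rack between 0.0895 and 0.1175 m) or (y of tin_red in the frame of board between 0.01 and 0.034 m and y of can_red in the frame of rack between 0.0205 and 0.0485 m) or (y of tin_red in the frame of board between -0.034 and -0.01 m and y of can_red in the frame of rack between -0.0485 and -0.0205 m) or (y of tin_red in the frame of board between -0.078 and -0.054 m and y of can_red in the frame of rack between -0.1175 and -0.0895 m)) and x of can_red in the frame of rack between -0.014 and 0.014 m and z of each of can_red, can_yellow, can_green, can_blue in the frame of rack below 0.011 m and angle between each of can_red, can_yellow, can_green, can_blue's own z axis and vertical below 0.1 rad and linear speed of each of can_red, can_yellow, can_green, can_blue below 0.02 m/s and ((y of tin_yellow in the frame of board between 0.054 and 0.078 m and y of can_yellow in the frame of rack between 0.0895 and 0.1175 m) or (y of tin_yellow in the frame of board between 0.01 and 0.034 m and y of can_yellow in the frame of rack between 0.0205 and 0.0485 m) or (y of tin_yellow in the frame of board between -0.034 and -0.01 m and y of can_yellow in the frame of rack between -0.0485 and -0.0205 m) or (y of tin_yellow in the frame of board between -0.078 and -0.054 m and y of can_yellow in the frame of rack between -0.1175 and -0.0895 m)) and x of can_yellow in the frame of rack between -0.014 and 0.014 m and ((y of tin_green in the frame of board between 0.054 and 0.078 m and y of can_green in the frame of rack between 0.0895 and 0.1175 m) or (y of tin_green in the frame of board between 0.01 and 0.034 m and y of can_green in the frame of rack between 0.0205 and 0.0485 m) or (y of tin_green in the frame of board between -0.034 and -0.01 m and y of can_green in the frame of rack between -0.0485 and -0.0205 m) or (y of tin_green in the frame of board between -0.078 and -0.054 m and y of can_green in the frame of rack between -0.1175 and -0.0895 m)) and x of can_green in the frame of rack between -0.014 and 0.014 m and ((y of tin_blue in the frame of board between 0.054 and 0.078 m and y of can_blue in the frame of rack between 0.0895 and 0.1175 m) or (y of tin_blue in the frame of board between 0.01 and 0.034 m and y of can_blue in the frame of rack between 0.0205 and 0.0485 m) or (y of tin_blue in the frame of board between -0.034 and -0.01 m and y of can_blue in the frame of rack between -0.0485 and -0.0205 m) or (y of tin_blue in the frame of board between -0.078 and -0.054 m and y of can_blue in the frame of rack between -0.1175 and -0.0895 m)) and x of can_blue in the frame of rack between -0.014 and 0.014 m); the robot touches nothing.
It fails at once if the red canister is tipped over (more than 0.8 rad from upright) (angle between can_red's own z axis and vertical above 0.8 rad).
It fails at once if the yellow canister is tipped over (more than 0.8 rad from upright) (angle between can_yellow's own z axis and vertical above 0.8 rad).
It fails at once if the green canister is tipped over (more than 0.8 rad from upright) (angle between can_green's own z axis and vertical above 0.8 rad).
It fails at once if the blue canister is tipped over (more than 0.8 rad from upright) (angle between can_blue's own z axis and vertical above 0.8 rad).
It also fails if it takes over 120 s, if anything falls off the work surface, if the arm or the gripper's body presses on something with over 40 N, if the wrist force passes 120 N, or if a joint passes its speed limit or range.

## Working session

There is one attempt and no reset: what is moved stays moved. The work goes in short steps, Python scripts to look and compute and a shell command to move; the robot and the scene stay as the last step left them, time stands still between calls to the robot, and variables do not carry over. Pictures are saved under pics/ and viewed, and the job is handed in when it is done.

```bash
ls; mkdir -p pics
python3 - <<'E'
from station import *
import cv2
s=sense();print({k:s[k] for k in('time_s','tcp_pos','ee_rot','gripper_width','wrist_force')},tcp_to_grasp)
for n in("scene","top","wrist"):
    p=camera_params(n);print(n,p)
    cv2.imwrite(f"pics/{n}0.png",capture(n)[:,:,::-1])
E
```

```text
pics
{'time_s': 0.0, 'tcp_pos': array([0.25673556, 0.56914556, 0.22142832]), 'ee_rot': array([[ 9.11457306e-01, -4.11393861e-01, -8.18421706e-04],
       [-4.11394656e-01, -9.11454860e-01, -2.11548847e-03],
       [ 1.24344530e-04,  2.26487174e-03, -9.99997427e-01]]), 'gripper_width': 1.003618886740428, 'wrist_force': array([ 0.67224106,  0.49413698, -0.67882196])} -0.0187
scene {'vfov': 42.019703754860664, 'cx': 281.4347102673721, 'cy': 222.91738687962126, 'R': array([[ 0.2111346 ,  0.97724195,  0.02050272],
       [ 0.57047253, -0.10616464, -0.81442628],
       [-0.79371486,  0.1836498 , -0.57990471]]), 't': array([-0.06402046, -0.23424099,  1.58478187])}
top {'vfov': 43.96665485950851, 'cx': 281.06748076420934, 'cy': 199.6224774257373, 'R': array([[-0.02879098, -0.99955263,  0.00810024],
       [-0.98414096,  0.02692619, -0.17533269],
       [ 0.17503615, -0.01301978, -0.98447592]]), 't': array([-0.02765372,  0.51901136,  1.09770429])}
wrist {'vfov': 62.53071142533029, 'cx': 278.4260833247458, 'cy': 215.15125766396756, 'R': array([[-0.41100099, -0.91163175,  0.00239495],
       [-0.88382128,  0.39910411,  0.24408166],
       [-0.22346843,  0.0982011 , -0.96975172]]), 't': array([ 0.62360884, -0.02954918,  0.38972212])}
```

View pics/top0.png

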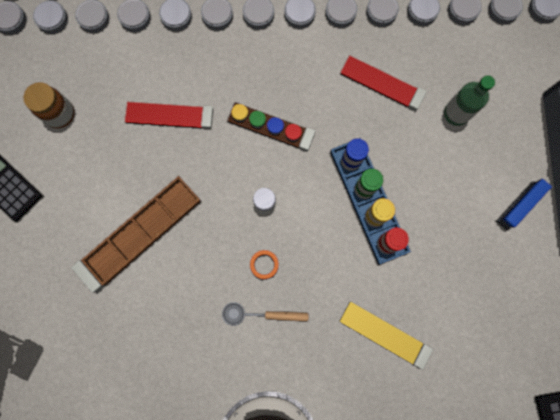

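View pics/scene0.png

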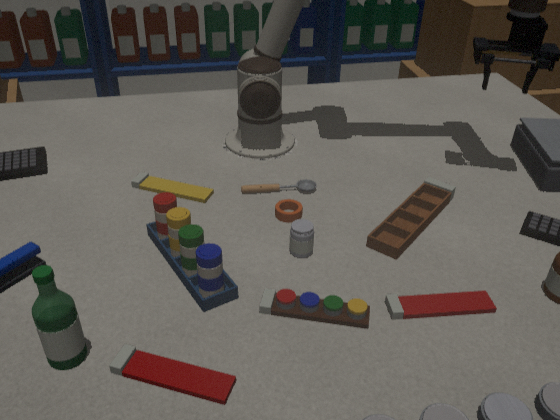

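View pics/wrist0.png

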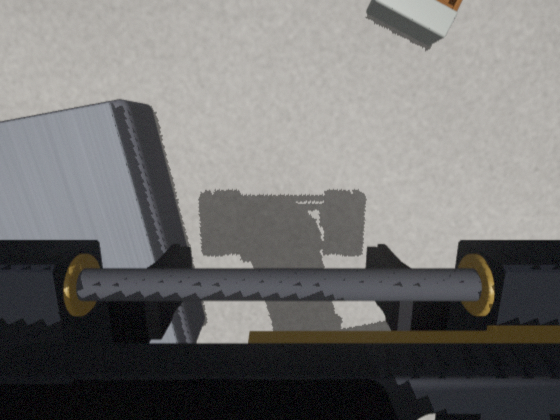

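Top view: the board is the dark wooden piece at (270,127) with its white block at (307,138), reading red, blue, green, yellow from the white end. The scene view agrees, with the white block at (267,303). The rack is at (140,232) with its white end at (88,276), and the carrier is at (370,205).

Look-alikes, by top-view pixel:
- Red board-shaped strips at (168,115) and (382,82)
- Yellow strip at (385,333)
- White jar at (264,200)
- Amber bottle at (50,104)
- Green bottle at (467,100)
- Blue object at (527,203)

Next I'll check the choice in a close crop and measure.

```bash
cat > h.py <<'E'
import numpy as np, cv2
from station import *
def cam(n):
    p=camera_params(n); f=210/np.tan(np.radians(p['vfov']/2)); return p,f
def ray(uv,z,n='top',pf=None):
    p,f=pf or cam(n); R,t=np.array(p['R']),np.array(p['t'])
    d=R.T@np.array([(uv[0]-p['cx'])/f,(uv[1]-p['cy'])/f,1]); c=-R.T@t
    return (c+d*(z-c[2])/d[2])
def proj(X,n='top'):
    p,f=cam(n); q=np.array(p['R'])@X+p['t']; return np.array([p['cx']+f*q[0]/q[2],p['cy']+f*q[1]/q[2]])
E
python3 - <<'E'
from h import *
im=cv2.imread('pics/top0.png'); 
c=cv2.resize(im[90:300,60:430],None,fx=2.1,fy=2.1,interpolation=cv2.INTER_CUBIC); cv2.imwrite('pics/crop1.png',c)
for n in('top','scene'):
    im=cv2.imread(f'pics/{n}0.png'); hsv=cv2.cvtColor(im,cv2.COLOR_BGR2HSV); H,S,V=cv2.split(hsv)
    for name,m in dict(red=((H<5)|(H>174))&(S>170)&(V>90),yel=(H>20)&(H<32)&(S>150)&(V>110),grn=(H>45)&(H<80)&(S>120)&(V>40),blu=(H>105)&(H<130)&(S>170)&(V>70),brown=(H>5)&(H<18)&(S>90)).items():
        k,l,st,ce=cv2.connectedComponentsWithStats(m.astype(np.uint8))
        for i in range(1,k):
            if st[i,4]>60: print(n,name,st[i],ce[i].round(1))
E
```

```text
top red [ 342   57   74   49 1392] [378.2  80.9]
top red [ 126  103   76   25 1437] [163.3 114.7]
top red [285 124  17  16 202] [292.8 131.5]
top red [385 227  23  24 378] [396. 239.]
top yel [232 104  16  16 194] [239.3 111.9]
top yel [372 198  22  23 382] [382.6 209.6]
top yel [ 341  303   81   60 1744] [381.3 332.6]
top grn [480  77  14  15 133] [486.8  82.8]
top grn [250 111  15  15 172] [257.  118.5]
top grn [360 169  22  22 374] [370.9 179.7]
top blu [269 118  13  15 145] [274.9 125. ]
top blu [346 140  21  21 303] [356.9 149.4]
top blu [505 180  46  46 696] [526.8 202.5]
top brown [ 24  83  40  37 621] [ 46.8 103.2]
top brown [229 107  76  40 454] [266.5 130. ]
top brown [  82  177  118  108 4391] [140.3 230.9]
top brown [250 250  29  30 377] [263.7 264.1]
top brown [266 312  42   9 314] [286.8 315.7]
scene red [464 293  20  17  72] [471.7 303.9]
scene red [ 122  351  113   49 2619] [179.1 374.7]
scene yel [162 181  24  13  78] [174.1 187.7]
scene yel [167 207  22  14 217] [177.5 213.6]
scene yel [348 299  19  13 181] [357.  305.1]
scene grn [ 32 265  20  20 255] [ 41.3 273.2]
[... 212 characters left out ...]
   6  26  53 680] [186.5  29.3]
scene brown [111   8  29  55 731] [124.9  31.9]
scene brown [ 20  10  37  57 924] [38.1 35.4]
scene brown [  0  12  25  57 706] [10.9 39.4]
scene brown [494  51  38   9 135] [512.5  55.9]
scene brown [489  61  44  28 547] [511.2  70.9]
scene brown [525  61  35  53 923] [546.6  87.1]
scene brown [  0  78  20  24 321] [ 9.5 89.9]
scene brown [ 368  183   83   71 1748] [409.9 218. ]
scene brown [242 185  37   7 147] [259.8 187.1]
scene brown [275 199  28  23 496] [288. 210.]
scene brown [552 252   8  23  96] [556.9 262.9]
scene brown [545 291  15  12  73] [552.7 296.6]
scene brown [305 307  24  11  75] [318.  313.8]
scene brown [330 312  24  10  72] [342.7 317.5]
```

View pics/crop1.png

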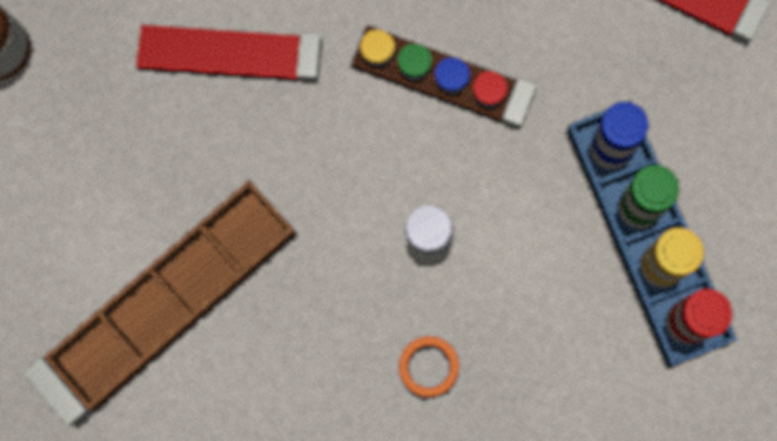

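The crop confirms the board: white block at crop (520,102), then red, blue, green, yellow. So the rack order from its white end (lower left) is red, blue, green, yellow. Now the geometry.

Run:
```python
from h import *
im=cv2.imread('pics/top0.png'); hsv=cv2.cvtColor(im,cv2.COLOR_BGR2HSV); H,S,V=[a.astype(int) for a in cv2.split(hsv)]
p,f=cam('top'); print('cam',-np.array(p['R']).T@p['t'],f)
for name,m,b in (('red',((H<6)|(H>172))&(S>150)&(V>130),(383,225,412,255)),('yel',(H>18)&(H<34)&(S>120)&(V>140),(368,195,398,230)),('grn',(H>45)&(H<80)&(S>100)&(V>70),(356,165,386,200)),('blu',(H>105)&(H<130)&(S>150)&(V>90),(342,136,372,172))):
    q=np.zeros(m.shape,np.uint8); q[b[1]:b[3],b[0]:b[2]]=m[b[1]:b[3],b[0]:b[2]]
    cs=max(cv2.findContours(q,0,1)[0],key=cv2.contourArea)
    e=cv2.fitEllipse(cs); print(name,np.round(e[0],1),np.round(e[1],1),ray(e[0],.106).round(4))
c=lambda m,n:cv2.approxPolyDP(m,n,True)
m=((H>5)&(H<18)&(S>90)).astype(np.uint8); m[:170]=0;m[:,205:]=0;m[300:]=0
cs=max(cv2.findContours(m,0,1)[0],key=cv2.contourArea); r=cv2.boxPoints(cv2.minAreaRect(cs)); print('rack',r.round(1))
W=np.array([ray(x,.03) for x in r]);print(W.round(4)); print(W[:,:2].mean(0),np.linalg.norm(W[1]-W[0]),np.linalg.norm(W[2]-W[1]))
z=cv2.resize(im[165:300,65:210],None,fx=4,fy=4,interpolation=cv2.INTER_CUBIC);cv2.imwrite('pics/rackz.png',z)
```

```text
cam [ 0.31784623 -0.02732448  1.1718871 ] 520.204013202731
red [396.6 238.6] [20.6 21.8] [ 0.4194 -0.2766  0.106 ]
yel [383.1 209.3] [20.8 22.1] [ 0.4811 -0.2527  0.106 ]
grn [371.2 179.3] [20.  21.8] [ 0.5455 -0.2318  0.106 ]
blu [356.8 149.3] [19.8 20.9] [ 0.6112 -0.2051  0.106 ]
rack [[ 80.2 260.3]
 [177.8 174.9]
 [200.6 201. ]
 [103.  286.3]]
[[0.3987 0.3986 0.03  ]
 [0.5835 0.1877 0.03  ]
 [0.5227 0.1367 0.03  ]
 [0.3413 0.3474 0.03  ]]
[0.46155105 0.26758622] 0.28039953141572943 0.0793544317014403
```

View pics/rackz.png

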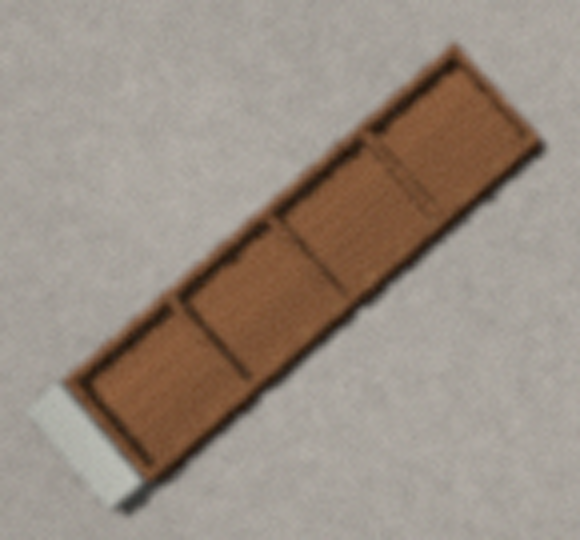

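Run:
```python
from h import *
s=sense();p=camera_params('wrist');R=np.array(p['R']);c=-R.T@p['t'];E=s['ee_rot']
print('cam',c,'in tool',E.T@(c-s['tcp_pos']),'\nfwd in tool',E.T@R[2],E.T@R[0])
a=lambda v:np.degrees(np.arctan2(v[1],v[0]))
print('toolx yaw',a(E[:,0]),'rack row yaw',a([-.659,.752]),'carrier',a([.6112-.4194,-.2051+.2766]))
```

```text
cam [0.31729713 0.54206101 0.38379822] in tool [ 0.06634326  0.00021503 -0.16208122] 
fwd in tool [-2.44169589e-01  5.16189699e-04  9.69732409e-01] [ 4.46686307e-04  9.99999812e-01 -4.19829621e-04]
toolx yaw -24.291509620853315 rack row yaw 131.22904927423826 carrier 20.444657830409678
```

```bash
python3 -m inch '[{"x":0.45,"y":-0.7,"z":0.25,"az":-0.41},{"x":0.45,"y":-0.7,"z":0.25,"az":-0.41},{"x":0.45,"y":-0.7,"z":0.25,"az":-0.41},{"x":0.45,"y":-0.7,"z":0.25,"az":-0.41},{"x":0.45,"y":-0.7,"z":0.25,"az":-0.41},{"x":0.45,"y":-0.7,"z":0.25,"az":-0.41},{"x":0},{"x":0}]'
cat >> h.py <<'E'
def st():
    s=sense();E=s['ee_rot'];print('t',round(s['time_s'],2),'tcp',np.round(s['tcp_pos'],4),'yaw',round(float(np.degrees(np.arctan2(E[1,0],E[0,0]))),2),'tilt',np.round(E[:2,2],4),'w',round(s['gripper_width'],3),'F',np.round(s['wrist_force'],1))
    return s
E
python3 - <<'E'
from h import *
st()
np.save('pf.npy',np.array([camera_params('wrist')],dtype=object),allow_pickle=True)
cv2.imwrite('pics/w1.png',capture('wrist')[:,:,::-1])
E
```

```text
t 0.15 tcp [0.2568 0.5693 0.2217] yaw -24.29 tilt [-0.0006 -0.0016] w 0.996 F [-0.5 -0.2  0.5]$[0]: bad value
```

View pics/w1.png

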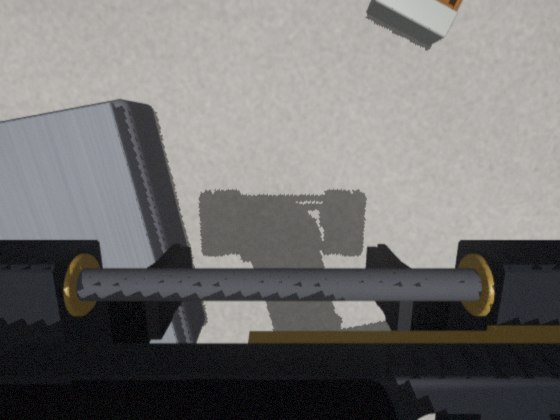

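Refused, presumably because every key is required in each row. The arm hasn't moved.

```bash
python3 -m inch '[{"jaw":0,"x":0.45,"y":-0.7,"z":0.25,"ax":0,"ay":0,"az":-0.41},{"jaw":0,"x":0.45,"y":-0.7,"z":0.25,"ax":0,"ay":0,"az":-0.41},{"jaw":0,"x":0.45,"y":-0.7,"z":0.25,"ax":0,"ay":0,"az":-0.41},{"jaw":0,"x":0.45,"y":-0.7,"z":0.25,"ax":0,"ay":0,"az":-0.41},{"jaw":0,"x":0.45,"y":-0.7,"z":0.25,"ax":0,"ay":0,"az":-0.41},{"jaw":0,"x":0.45,"y":-0.7,"z":0.25,"ax":0,"ay":0,"az":-0.41},{"jaw":0,"x":0,"y":0,"z":0,"ax":0,"ay":0,"az":0}]'
python3 - <<'E'
from h import *
st()
np.save('pf.npy',np.array([camera_params('wrist')],dtype=object),allow_pickle=True)
cv2.imwrite('pics/w2.png',capture('wrist')[:,:,::-1])
E
```

```text
time_s: 1.08
tcp_pos: [0.4215, 0.3089, 0.3121]
ee_rot: [[0.648, -0.761, -0.003], [-0.761, -0.648, -0.004], [0.001, 0.005, -1.0]]
wrist_force: [-0.3, -0.3, -0.0]
gripper_width: 1.002
t 1.07 tcp [0.4215 0.3089 0.3121] yaw -49.59 tilt [-0.0029 -0.0038] w 1.002 F [-0.3 -0.3 -0. ]
```

View pics/w2.png

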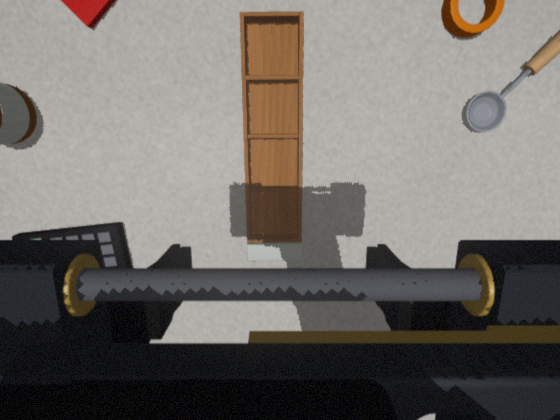

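The wrist view shows the whole rack, from (272,13) to (272,242), with the white block at (265,252). Next I'll zoom in for the rim corners.

Run:
```python
from h import *
im=cv2.imread('pics/w2.png')
a=cv2.resize(im[5:150,225:320],None,fx=4,fy=4,interpolation=cv2.INTER_CUBIC)
b=cv2.resize(im[120:265,225:320],None,fx=4,fy=4,interpolation=cv2.INTER_CUBIC)
cv2.imwrite('pics/rz2.png',np.hstack([a,b]))
```

```text
(no output)
```

View pics/rz2.png

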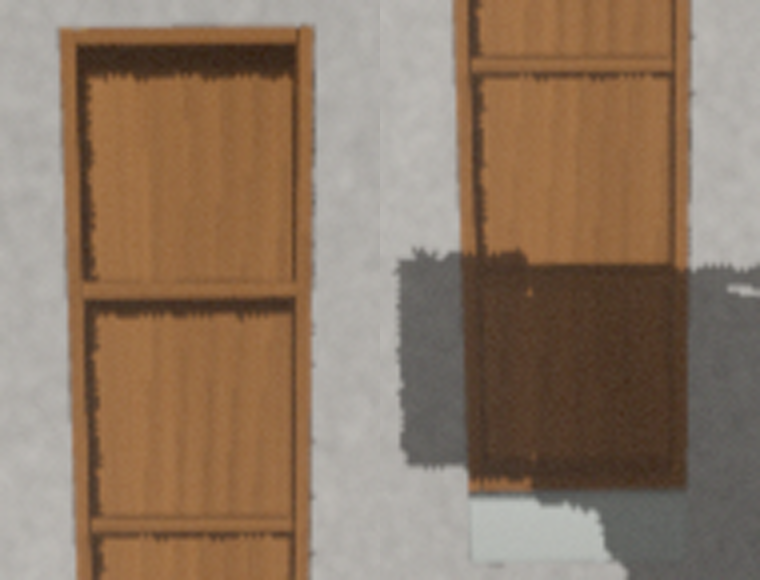

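Run:
```python
from h import *
p=np.load('pf.npy',allow_pickle=True)[0]; pf=(p,210/np.tan(np.radians(p['vfov']/2)))
P=[(240,12.5),(303,11.8),(301.5,241.5),(247.5,242.5)]
W=np.array([ray(x,.03,pf=pf) for x in P])[:,:2]; print(W.round(4),[np.linalg.norm(W[i]-W[(i+1)%4]).round(4) for i in range(4)])
far=(W[0]+W[1])/2; near=(W[2]+W[3])/2; d=(near-far)/np.linalg.norm(near-far); c=(near+far)/2
print('c',c,'d',d,'yaw toolx',np.degrees(np.arctan2(-d[1],-d[0])))
for y in(103.5,34.5,-34.5,-103.5): print(y,(c+d*y/1000).round(4))
# dividers
for y in(69,0,-69,143,-140.5):
    print(y,)
```

```text
[[0.5812 0.1872]
 [0.5263 0.1394]
 [0.3434 0.3497]
 [0.3981 0.398 ]] [np.float64(0.0727), np.float64(0.2788), np.float64(0.0729), np.float64(0.2792)]
c [0.46225918 0.26858   ] d [-0.65591207  0.7548373 ] yaw toolx -49.01115573090233
103.5 [0.3944 0.3467]
34.5 [0.4396 0.2946]
-34.5 [0.4849 0.2425]
-103.5 [0.5301 0.1905]
69
0
-69
143
-140.5
```

```bash
python3 -m inch '[{"jaw":0,"x":0.05,"y":-0.93,"z":0.06,"ax":0,"ay":0,"az":0.69},{"jaw":0,"x":0.05,"y":-0.93,"z":0.06,"ax":0,"ay":0,"az":0.69},{"jaw":0,"x":0.05,"y":-0.93,"z":0.06,"ax":0,"ay":0,"az":0.69},{"jaw":0,"x":0.05,"y":-0.93,"z":0.06,"ax":0,"ay":0,"az":0.69},{"jaw":0,"x":0.05,"y":-0.93,"z":0.06,"ax":0,"ay":0,"az":0.69},{"jaw":0,"x":0.05,"y":-0.93,"z":0.06,"ax":0,"ay":0,"az":0.69},{"jaw":0,"x":0.05,"y":-0.93,"z":0.06,"ax":0,"ay":0,"az":0.69},{"jaw":0,"x":0.05,"y":-0.93,"z":0.06,"ax":0,"ay":0,"az":0.69},{"jaw":0,"x":0.05,"y":-0.93,"z":0.06,"ax":0,"ay":0,"az":0.69},{"jaw":0,"x":0.05,"y":-0.93,"z":0.06,"ax":0,"ay":0,"az":0.69},{"jaw":0,"x":0,"y":0,"z":0,"ax":0,"ay":0,"az":0}]'
python3 - <<'E'
from h import *
st()
np.save('pf2.npy',np.array([camera_params('wrist')],dtype=object),allow_pickle=True)
cv2.imwrite('pics/w3.png',capture('wrist')[:,:,::-1])
E
```

```text
time_s: 2.5
tcp_pos: [0.4485, -0.2536, 0.3388]
ee_rot: [[0.918, 0.395, -0.004], [0.395, -0.918, -0.01], [-0.008, 0.008, -1.0]]
wrist_force: [-0.4, 0.5, -0.7]
gripper_width: 0.998
t 2.5 tcp [ 0.4485 -0.2536  0.3388] yaw 23.29 tilt [-0.0042 -0.0104] w 0.998 F [-0.4  0.5 -0.7]
```

View pics/w3.png

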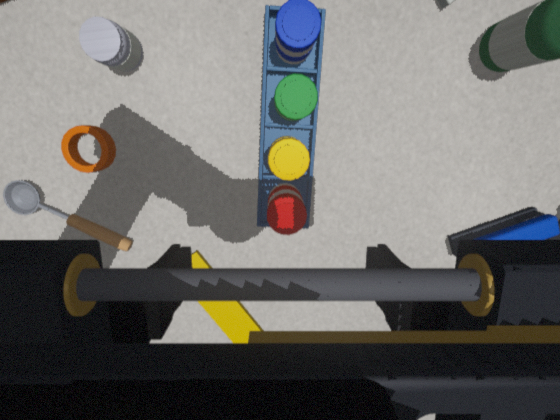

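Wrist view: lids at blue (298,24), green (295,97), yellow (289,158) and red (285,213), all in the blue carrier. I'll cross-check these with the top view.

Run:
```python
from h import *
im=cv2.imread('pics/w3.png'); hsv=cv2.cvtColor(im,cv2.COLOR_BGR2HSV); H,S,V=[a.astype(int) for a in cv2.split(hsv)]
p=np.load('pf2.npy',allow_pickle=True)[0]; pf=(p,210/np.tan(np.radians(p['vfov']/2)))
for name,m,b in (('red',((H<6)|(H>172))&(S>150)&(V>60),(255,175,315,245)),('yel',(H>18)&(H<34)&(S>120)&(V>100),(260,130,320,190)),('grn',(H>45)&(H<80)&(S>100)&(V>70),(265,65,330,130)),('blu',(H>108)&(H<130)&(S>190)&(V>90),(270,0,330,50))):
    q=np.zeros(m.shape,np.uint8); q[b[1]:b[3],b[0]:b[2]]=m[b[1]:b[3],b[0]:b[2]]
    cs=max(cv2.findContours(q,0,1)[0],key=cv2.contourArea)
    e=cv2.fitEllipse(cv2.convexHull(cs)); print(name,np.round(e[0],1),np.round(e[1],1),cv2.boundingRect(cs),ray(e[0],.106,pf=pf).round(4))
cv2.imwrite('pics/w3z.png',cv2.resize(im[0:245,235:350],None,fx=2.4,fy=2.4,interpolation=cv2.INTER_CUBIC))
# carrier edges
m=((H>98)&(H<115)&(S>60)).astype(np.uint8); m[:,:250]=0;m[:,332:]=0;m[232:]=0
P=[(265,6),(325,9),(313,228),(258,227)]
print([ray(x,.03,pf=pf).round(4)[:2] for x in P])
```

```text
red [286.  213.4] [38.5 38.9] (267, 194, 39, 39) [ 0.4224 -0.2769  0.106 ]
yel [288.2 158.4] [41.8 43.6] (268, 137, 42, 44) [ 0.4821 -0.2534  0.106 ]
grn [295.7  96.1] [43.3 46.3] (274, 73, 44, 47) [ 0.5465 -0.2339  0.106 ]Traceback (most recent call last):
  File "<stdin>", line 7, in <module>
cv2.error: OpenCV(4.12.0) /io/opencv/modules/imgproc/src/shapedescr.cpp:361: error: (-201:Incorrect size of input array) There should be at least 5 points to fit the ellipse in function 'fitEllipseNoDirect'
```

Top and wrist views agree within 3 mm. Descending above red.

```bash
python3 -m inch '[{"jaw":0,"x":-0.46,"y":-0.39,"z":0,"ax":0.06,"ay":-0.02,"az":-0.28},{"jaw":0,"x":0,"y":0,"z":-0.8,"ax":0,"ay":0,"az":0},{"jaw":0,"x":0,"y":0,"z":-0.8,"ax":0,"ay":0,"az":0},{"jaw":0,"x":0,"y":0,"z":-0.8,"ax":0,"ay":0,"az":0},{"jaw":0,"x":0,"y":0,"z":-0.8,"ax":0,"ay":0,"az":0},{"jaw":0,"x":0,"y":0,"z":0,"ax":0,"ay":0,"az":0}]'
python3 - <<'E'
from h import *
st()
cv2.imwrite('pics/t1.png',capture('top')[:,:,::-1])
E
```

```text
time_s: 3.3
tcp_pos: [0.4226, -0.2658, 0.1414]
ee_rot: [[0.932, 0.362, 0.001], [0.362, -0.932, 0.003], [0.002, -0.002, -1.0]]
wrist_force: [-0.2, 0.2, 1.0]
gripper_width: 1.005
t 3.3 tcp [ 0.4226 -0.2658  0.1414] yaw 21.24 tilt [0.0007 0.0027] w 1.005 F [-0.2  0.2  1. ]
```

View pics/t1.png

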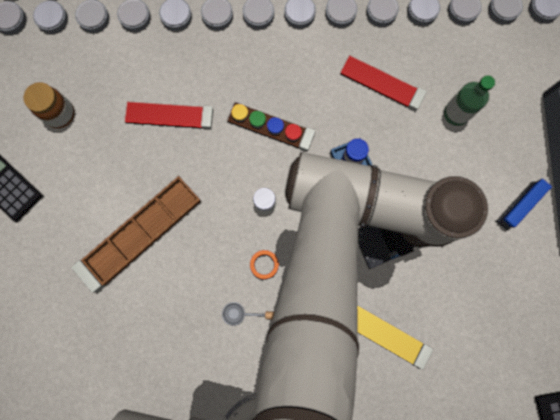

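The arm hides the carrier in the top view, so I'll rely on the measured positions.

```bash
python3 -m inch '[{"jaw":0,"x":-0.02,"y":-0.18,"z":0,"ax":0,"ay":0,"az":-0.07},{"jaw":0,"x":0,"y":0,"z":0,"ax":0,"ay":0,"az":0},{"jaw":0,"x":0,"y":0,"z":-0.35,"ax":0,"ay":0,"az":0},{"jaw":0,"x":0,"y":0,"z":-0.35,"ax":0,"ay":0,"az":0},{"jaw":0,"x":0,"y":0,"z":-0.35,"ax":0,"ay":0,"az":0},{"jaw":0,"x":0,"y":0,"z":-0.25,"ax":0,"ay":0,"az":0},{"jaw":0,"x":0,"y":0,"z":0,"ax":0,"ay":0,"az":0}]'
python3 - <<'E'
from h import *
st()
cv2.imwrite('pics/w4.png',capture('wrist')[:,:,::-1])
E
```

```text
time_s: 4.22
tcp_pos: [0.4325, -0.2812, 0.0768]
ee_rot: [[0.936, 0.351, 0.032], [0.352, -0.936, -0.009], [0.027, 0.019, -0.999]]
wrist_force: [0.6, 0.2, -0.2]
gripper_width: 0.999
t 4.22 tcp [ 0.4325 -0.2812  0.0768] yaw 20.61 tilt [ 0.0318 -0.0088] w 0.999 F [ 0.6  0.2 -0.2]
```

View pics/w4.png

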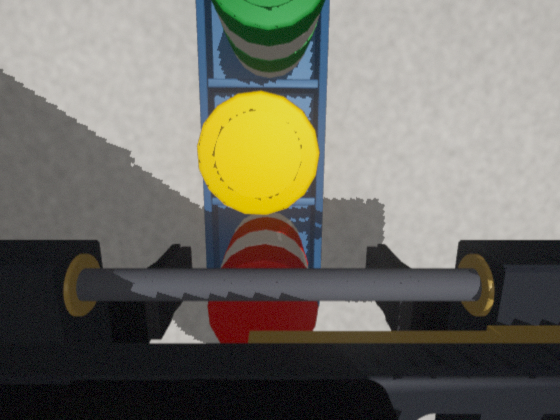

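Run:
```python
from h import *
s=st();print(s['joints'],s['effort'],s['moment'])
```

```text
t 4.28 tcp [ 0.4332 -0.2815  0.0776] yaw 20.63 tilt [ 0.0335 -0.0095] w 1.003 F [ 1.3 -0.1  0.1]
[-1.49778194e+01  1.99009109e+01 -2.70011316e+01  4.52147168e-02
 -4.11000638e+01  1.25557054e+02] [-3.44714813e-02 -3.14617038e+01  1.33520114e+01  2.85864606e+00
  8.16039322e-02 -1.59941130e-03] [-0.07540347 -0.03324095 -0.00426634]
```

```bash
python3 -m inch '[{"jaw":0,"x":-0.2,"y":0.07,"z":0,"ax":0.05,"ay":0.19,"az":0},{"jaw":0,"x":0,"y":0,"z":0,"ax":0,"ay":0,"az":0}]'; python3 -c "
from h import *
print(st()['joints'])"
```

```text
time_s: 4.53
tcp_pos: [0.4217, -0.2776, 0.0798]
ee_rot: [[0.936, 0.352, 0.002], [0.352, -0.936, -0.002], [0.001, 0.002, -1.0]]
wrist_force: [0.7, -0.3, 0.3]
gripper_width: 1.002
t 4.53 tcp [ 0.4217 -0.2776  0.0798] yaw 20.61 tilt [ 0.0021 -0.0015] w 1.002 F [ 0.7 -0.3  0.3]
[-1.48653473e+01  1.95084202e+01 -2.71936193e+01  7.73783327e-02
 -4.31592398e+01  1.25417938e+02]
```

```bash
python3 -m inch '[{"jaw":0,"x":0,"y":0,"z":-0.16,"ax":0,"ay":0,"az":0},{"jaw":0,"x":0,"y":0,"z":-0.16,"ax":0,"ay":0,"az":0},{"jaw":0,"x":0,"y":0,"z":0,"ax":0,"ay":0,"az":0}]'; python3 -c "
from h import *
print(st()['joints'])"
```

```text
time_s: 4.9
tcp_pos: [0.4219, -0.2775, 0.0598]
ee_rot: [[0.936, 0.352, 0.003], [0.352, -0.936, -0.002], [0.002, 0.003, -1.0]]
wrist_force: [-0.0, -0.8, -0.7]
gripper_width: 0.998
t 4.9 tcp [ 0.4219 -0.2775  0.0598] yaw 20.61 tilt [ 0.0032 -0.0018] w 0.998 F [-0.  -0.8 -0.7]
[-1.48585317e+01  2.11959413e+01 -2.83869521e+01  7.80796253e-02
 -4.02131022e+01  1.25409640e+02]
```

```bash
python3 -m inch '[{"jaw":255,"x":0,"y":0,"z":0,"ax":0,"ay":0,"az":0},{"jaw":255,"x":0,"y":0,"z":0,"ax":0,"ay":0,"az":0},{"jaw":255,"x":0,"y":0,"z":0,"ax":0,"ay":0,"az":0},{"jaw":255,"x":0,"y":0,"z":0,"ax":0,"ay":0,"az":0},{"jaw":255,"x":0,"y":0,"z":0,"ax":0,"ay":0,"az":0},{"jaw":255,"x":0,"y":0,"z":0,"ax":0,"ay":0,"az":0}]'; python3 -c "
from h import *
st()"
```

```text
time_s: 5.65
tcp_pos: [0.4222, -0.2777, 0.0599]
ee_rot: [[0.936, 0.352, 0.004], [0.352, -0.936, -0.002], [0.003, 0.003, -1.0]]
wrist_force: [0.7, -0.7, 0.2]
gripper_width: 0.541
t 5.65 tcp [ 0.4222 -0.2777  0.0599] yaw 20.62 tilt [ 0.0035 -0.0019] w 0.541 F [ 0.7 -0.7  0.2]
```

Gripped (width 0.54, about 47 mm). Lifting.

```bash
python3 -m inch '[{"jaw":255,"x":0,"y":0,"z":0.2,"ax":0,"ay":0,"az":0},{"jaw":255,"x":0,"y":0,"z":0.4,"ax":0,"ay":0,"az":0},{"jaw":255,"x":0,"y":0,"z":0.5,"ax":0,"ay":0,"az":0},{"jaw":255,"x":0,"y":0,"z":0.5,"ax":0,"ay":0,"az":0},{"jaw":255,"x":0,"y":0,"z":0.5,"ax":0,"ay":0,"az":0},{"jaw":255,"x":0,"y":0,"z":0.5,"ax":0,"ay":0,"az":0},{"jaw":255,"x":0,"y":0,"z":0.2,"ax":0,"ay":0,"az":0},{"jaw":255,"x":0,"y":0,"z":0,"ax":0,"ay":0,"az":0}]'; python3 -c "
from h import *
st()
cv2.imwrite('pics/s5.png',capture('scene')[:,:,::-1])"
```

```text
time_s: 6.65
tcp_pos: [0.4194, -0.2765, 0.2359]
ee_rot: [[0.936, 0.351, 0.003], [0.351, -0.936, -0.001], [0.002, 0.001, -1.0]]
wrist_force: [-0.6, 0.1, -1.8]
gripper_width: 0.538
t 6.65 tcp [ 0.4194 -0.2765  0.2359] yaw 20.57 tilt [ 0.0027 -0.0005] w 0.538 F [-0.6  0.1 -1.8]
```

View pics/s5.png

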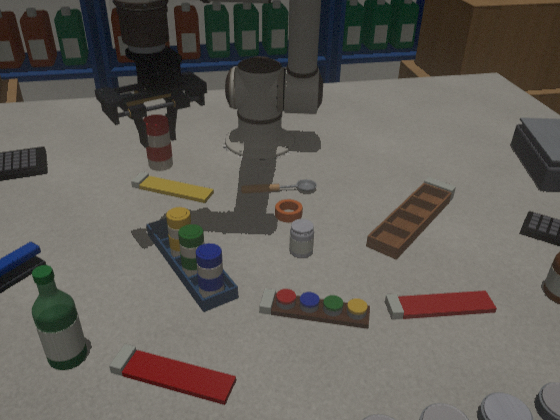

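Red is held upright at (158,145) in the scene view. Carrying it to the rack.

```bash
python3 -m inch '[{"jaw":255,"x":-0.04,"y":0.5,"z":0,"ax":0,"ay":0,"az":-0.4},{"jaw":255,"x":-0.04,"y":0.95,"z":0,"ax":0,"ay":0,"az":-0.65},{"jaw":255,"x":-0.04,"y":0.95,"z":0,"ax":0,"ay":0,"az":-0.65},{"jaw":255,"x":-0.04,"y":0.95,"z":0,"ax":0,"ay":0,"az":-0.65},{"jaw":255,"x":-0.04,"y":0.95,"z":0,"ax":0,"ay":0,"az":-0.65},{"jaw":255,"x":-0.04,"y":0.95,"z":0,"ax":0,"ay":0,"az":-0.65},{"jaw":255,"x":-0.04,"y":0.95,"z":0,"ax":0,"ay":0,"az":-0.65},{"jaw":255,"x":-0.04,"y":0.95,"z":0,"ax":0,"ay":0,"az":-0.65},{"jaw":255,"x":-0.04,"y":0.95,"z":0,"ax":0,"ay":0,"az":-0.65},{"jaw":255,"x":-0.04,"y":0.95,"z":0,"ax":0,"ay":0,"az":-0.65},{"jaw":255,"x":-0.04,"y":0.6,"z":0,"ax":0,"ay":0,"az":-0.5},{"jaw":255,"x":0,"y":0,"z":0,"ax":0,"ay":0,"az":0}]'; python3 -c "
from h import *
st()"
```

```text
time_s: 8.2
tcp_pos: [0.38, 0.3175, 0.2166]
ee_rot: [[0.65, -0.76, -0.023], [-0.76, -0.65, 0.001], [-0.016, 0.017, -1.0]]
wrist_force: [0.1, -0.8, -1.0]
gripper_width: 0.544
t 8.2 tcp [0.38   0.3175 0.2166] yaw -49.46 tilt [-0.0234  0.0008] w 0.544 F [ 0.1 -0.8 -1. ]
```

```bash
python3 -m inch '[{"jaw":255,"x":0.24,"y":0.49,"z":0,"ax":0,"ay":-0.13,"az":0.05},{"jaw":255,"x":0,"y":0,"z":0,"ax":0,"ay":0,"az":0},{"jaw":255,"x":0,"y":0,"z":-0.3,"ax":0,"ay":0,"az":0},{"jaw":255,"x":0,"y":0,"z":-0.4,"ax":0,"ay":0,"az":0},{"jaw":255,"x":0,"y":0,"z":-0.4,"ax":0,"ay":0,"az":0},{"jaw":255,"x":0,"y":0,"z":-0.3,"ax":0,"ay":0,"az":0},{"jaw":255,"x":0,"y":0,"z":0,"ax":0,"ay":0,"az":0}]'; python3 -c "
from h import *
st()
cv2.imwrite('pics/w6.png',capture('wrist')[:,:,::-1])
cv2.imwrite('pics/t6.png',capture('top')[:,:,::-1])"
```

```text
time_s: 9.07
tcp_pos: [0.391, 0.3364, 0.1237]
ee_rot: [[0.654, -0.756, -0.013], [-0.756, -0.654, -0.014], [0.002, 0.019, -1.0]]
wrist_force: [0.3, 0.4, -1.3]
gripper_width: 0.545
t 9.07 tcp [0.391  0.3364 0.1237] yaw -49.12 tilt [-0.0126 -0.0141] w 0.545 F [ 0.3  0.4 -1.3]
```

View pics/w6.png

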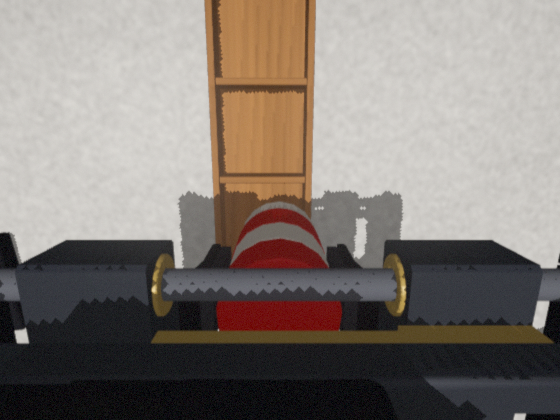

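View pics/t6.png

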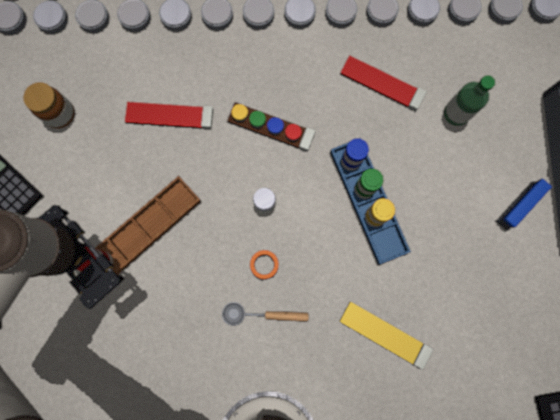

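```bash
python3 -m inch '[{"jaw":255,"x":0.06,"y":0.17,"z":0,"ax":0.08,"ay":-0.07,"az":0},{"jaw":255,"x":0,"y":0,"z":0,"ax":0,"ay":0,"az":0},{"jaw":255,"x":0,"y":0,"z":-0.2,"ax":0,"ay":0,"az":0},{"jaw":255,"x":0,"y":0,"z":0,"ax":0,"ay":0,"az":0}]'; python3 -c "
from h import *
st()"
```

```text
time_s: 9.68
tcp_pos: [0.3965, 0.3497, 0.1151]
ee_rot: [[0.655, -0.756, 0.006], [-0.756, -0.655, 0.008], [-0.002, -0.01, -1.0]]
wrist_force: [0.5, -0.1, -2.5]
gripper_width: 0.544
t 9.68 tcp [0.3965 0.3497 0.1151] yaw -49.08 tilt [0.0058 0.0081] w 0.544 F [ 0.5 -0.1 -2.5]
```

```bash
python3 -m inch '[{"jaw":255,"x":-0.035,"y":-0.05,"z":-0.1,"ax":-0.04,"ay":0.03,"az":0},{"jaw":255,"x":0,"y":0,"z":-0.16,"ax":0,"ay":0,"az":0},{"jaw":255,"x":0,"y":0,"z":-0.16,"ax":0,"ay":0,"az":0},{"jaw":255,"x":0,"y":0,"z":-0.16,"ax":0,"ay":0,"az":0},{"jaw":255,"x":0,"y":0,"z":0,"ax":0,"ay":0,"az":0}]'; python3 -c "
from h import *
st()"
```

```text
time_s: 10.3
tcp_pos: [0.3939, 0.346, 0.077]
ee_rot: [[0.655, -0.756, -0.001], [-0.756, -0.655, -0.001], [0.0, 0.001, -1.0]]
wrist_force: [0.8, -0.3, -1.6]
gripper_width: 0.547
t 10.3 tcp [0.3939 0.346  0.077 ] yaw -49.08 tilt [-0.0008 -0.0009] w 0.547 F [ 0.8 -0.3 -1.6]
```

Centred within 1 mm and no contact. Lowering the last 15 mm.

```bash
python3 -m inch '[{"jaw":255,"x":0,"y":0,"z":-0.1,"ax":0,"ay":0,"az":0},{"jaw":255,"x":0,"y":0,"z":-0.1,"ax":0,"ay":0,"az":0},{"jaw":255,"x":0,"y":0,"z":-0.05,"ax":0,"ay":0,"az":0},{"jaw":255,"x":0,"y":0,"z":0,"ax":0,"ay":0,"az":0}]'; python3 -c "
from h import *
st()"
```

```text
time_s: 10.8
tcp_pos: [0.3943, 0.3465, 0.0614]
ee_rot: [[0.655, -0.755, -0.0], [-0.755, -0.655, -0.0], [0.0, 0.0, -1.0]]
wrist_force: [0.0, -0.3, -1.7]
gripper_width: 0.546
t 10.8 tcp [0.3943 0.3465 0.0614] yaw -49.07 tilt [-0.0001 -0.0001] w 0.546 F [ 0.  -0.3 -1.7]
```

```bash
python3 -m inch '[{"jaw":255,"x":0,"y":0,"z":-0.03,"ax":0,"ay":0,"az":0},{"jaw":255,"x":0,"y":0,"z":0,"ax":0,"ay":0,"az":0},{"jaw":0,"x":0,"y":0,"z":0,"ax":0,"ay":0,"az":0},{"jaw":0,"x":0,"y":0,"z":0,"ax":0,"ay":0,"az":0},{"jaw":0,"x":0,"y":0,"z":0,"ax":0,"ay":0,"az":0},{"jaw":0,"x":0,"y":0,"z":0,"ax":0,"ay":0,"az":0},{"jaw":0,"x":0,"y":0,"z":0.2,"ax":0,"ay":0,"az":0},{"jaw":0,"x":0,"y":0,"z":0.4,"ax":0,"ay":0,"az":0},{"jaw":0,"x":0,"y":0,"z":0.6,"ax":0,"ay":0,"az":0},{"jaw":0,"x":0,"y":0,"z":0.7,"ax":0,"ay":0,"az":0},{"jaw":0,"x":0,"y":0,"z":0.6,"ax":0,"ay":0,"az":0}]'; python3 -c "
from h import *
st()
cv2.imwrite('pics/w7.png',capture('wrist')[:,:,::-1])"
```

```text
time_s: 12.18
tcp_pos: [0.394, 0.3456, 0.2156]
ee_rot: [[0.656, -0.755, -0.0], [-0.755, -0.656, -0.002], [0.001, 0.001, -1.0]]
wrist_force: [0.2, 0.4, -1.1]
gripper_width: 1.001
t 12.18 tcp [0.394  0.3456 0.2156] yaw -49.03 tilt [-0.0001 -0.0017] w 1.001 F [ 0.2  0.4 -1.1]
```

View pics/w7.png

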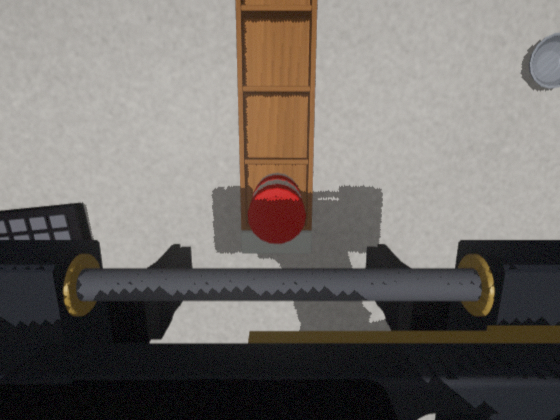

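Red stands in compartment 1 (wrist 277,208), next to the white end. Back for yellow.

```bash
python3 -m inch '[{"jaw":0,"x":0.13,"y":-0.5,"z":0,"ax":0,"ay":0,"az":0.4},{"jaw":0,"x":0.13,"y":-0.95,"z":0,"ax":0,"ay":0,"az":0.65},{"jaw":0,"x":0.13,"y":-0.95,"z":0,"ax":0,"ay":0,"az":0.65},{"jaw":0,"x":0.13,"y":-0.95,"z":0,"ax":0,"ay":0,"az":0.65},{"jaw":0,"x":0.13,"y":-0.95,"z":0,"ax":0,"ay":0,"az":0.65},{"jaw":0,"x":0.13,"y":-0.95,"z":0,"ax":0,"ay":0,"az":0.65},{"jaw":0,"x":0.13,"y":-0.95,"z":0,"ax":0,"ay":0,"az":0.65},{"jaw":0,"x":0.13,"y":-0.95,"z":0,"ax":0,"ay":0,"az":0.65},{"jaw":0,"x":0.13,"y":-0.95,"z":0,"ax":0,"ay":0,"az":0.65},{"jaw":0,"x":0.13,"y":-0.95,"z":0,"ax":0,"ay":0,"az":0.65},{"jaw":0,"x":0.13,"y":-0.6,"z":0,"ax":0,"ay":0,"az":0.45},{"jaw":0,"x":0,"y":0,"z":0,"ax":0,"ay":0,"az":0}]'
cat >> h.py <<'E'
def go(x,y,yaw):
    s=st();E=s['ee_rot'];p=s['tcp_pos'];c=np.degrees(np.arctan2(E[1,0],E[0,0]))
    print('units x %.2f y %.2f ax %.2f ay %.2f az %.2f'%((x-p[0])/.06,(y-p[1])/.06,-np.degrees(E[1,2])/10,np.degrees(E[0,2])/10,(yaw-c)/10))
E
python3 -c "
from h import *
go(.4815,-.253,20.5)
cv2.imwrite('pics/t8.png',capture('top')[:,:,::-1])"
```

```text
time_s: 13.72
tcp_pos: [0.4828, -0.2487, 0.2332]
ee_rot: [[0.936, 0.352, 0.006], [0.351, -0.936, 0.023], [0.014, -0.02, -1.0]]
wrist_force: [-0.4, 0.1, 0.5]
gripper_width: 1.002
t 13.72 tcp [ 0.4828 -0.2487  0.2332] yaw 20.58 tilt [0.0062 0.0233] w 1.002 F [-0.4  0.1  0.5]
units x -0.02 y -0.07 ax -0.13 ay 0.04 az -0.01
```

View pics/t8.png

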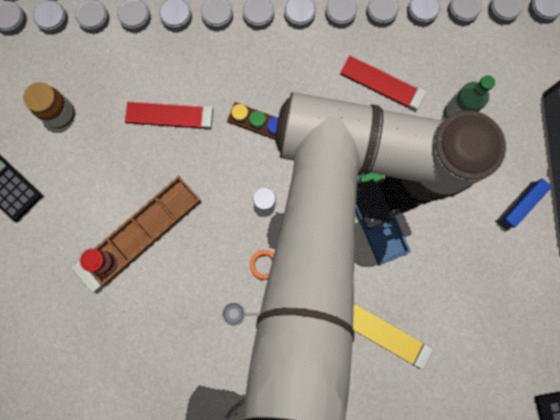

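Red stands at (95,262) in the top view. Aligning and descending on yellow.

```bash
python3 -m inch '[{"jaw":0,"x":-0.02,"y":-0.07,"z":0,"ax":-0.13,"ay":0.04,"az":-0.01},{"jaw":0,"x":0,"y":0,"z":-0.3,"ax":0,"ay":0,"az":0},{"jaw":0,"x":0,"y":0,"z":-0.4,"ax":0,"ay":0,"az":0},{"jaw":0,"x":0,"y":0,"z":-0.4,"ax":0,"ay":0,"az":0},{"jaw":0,"x":0,"y":0,"z":-0.3,"ax":0,"ay":0,"az":0},{"jaw":0,"x":0,"y":0,"z":-0.2,"ax":0,"ay":0,"az":0},{"jaw":0,"x":0,"y":0,"z":0,"ax":0,"ay":0,"az":0}]'; python3 -c "
from h import *
go(.4815,-.253,20.5)"
```

```text
time_s: 14.65
tcp_pos: [0.4812, -0.2447, 0.1386]
ee_rot: [[0.933, 0.361, 0.003], [0.361, -0.933, -0.005], [0.001, 0.006, -1.0]]
wrist_force: [0.1, 0.1, -0.4]
gripper_width: 0.995
t 14.65 tcp [ 0.4812 -0.2447  0.1386] yaw 21.15 tilt [ 0.0032 -0.0053] w 0.995 F [ 0.1  0.1 -0.4]
units x 0.01 y -0.14 ax 0.03 ay 0.02 az -0.07
```

```bash
python3 -m inch '[{"jaw":0,"x":0.01,"y":-0.14,"z":0,"ax":0.03,"ay":0.02,"az":-0.07},{"jaw":0,"x":0,"y":0,"z":0,"ax":0,"ay":0,"az":0},{"jaw":0,"x":0,"y":0,"z":-0.16,"ax":0,"ay":0,"az":0},{"jaw":0,"x":0,"y":0,"z":-0.2,"ax":0,"ay":0,"az":0},{"jaw":0,"x":0,"y":0,"z":-0.2,"ax":0,"ay":0,"az":0},{"jaw":0,"x":0,"y":0,"z":-0.2,"ax":0,"ay":0,"az":0},{"jaw":0,"x":0,"y":0,"z":-0.16,"ax":0,"ay":0,"az":0},{"jaw":0,"x":0,"y":0,"z":0,"ax":0,"ay":0,"az":0}]'; python3 -c "
from h import *
go(.4815,-.253,20.5)"
```

```text
time_s: 15.65
tcp_pos: [0.4822, -0.2537, 0.0807]
ee_rot: [[0.937, 0.349, 0.001], [0.349, -0.937, -0.001], [0.001, 0.001, -1.0]]
wrist_force: [-0.6, 0.7, 0.2]
gripper_width: 0.997
t 15.65 tcp [ 0.4822 -0.2537  0.0807] yaw 20.41 tilt [ 0.0011 -0.0006] w 0.997 F [-0.6  0.7  0.2]
units x -0.01 y 0.01 ax 0.00 ay 0.01 az 0.01
```

Good. Going down 20 mm, then gripping and lifting.

```bash
python3 -m inch '[{"jaw":0,"x":0,"y":0,"z":-0.16,"ax":0,"ay":0,"az":0},{"jaw":0,"x":0,"y":0,"z":-0.16,"ax":0,"ay":0,"az":0},{"jaw":0,"x":0,"y":0,"z":0,"ax":0,"ay":0,"az":0},{"jaw":255,"x":0,"y":0,"z":0,"ax":0,"ay":0,"az":0},{"jaw":255,"x":0,"y":0,"z":0,"ax":0,"ay":0,"az":0},{"jaw":255,"x":0,"y":0,"z":0,"ax":0,"ay":0,"az":0},{"jaw":255,"x":0,"y":0,"z":0,"ax":0,"ay":0,"az":0},{"jaw":255,"x":0,"y":0,"z":0,"ax":0,"ay":0,"az":0},{"jaw":255,"x":0,"y":0,"z":0,"ax":0,"ay":0,"az":0}]'; python3 -c "
from h import *
go(.4815,-.253,20.5)"
```

```text
time_s: 16.77
tcp_pos: [0.4833, -0.254, 0.0614]
ee_rot: [[0.937, 0.349, 0.004], [0.349, -0.937, -0.001], [0.003, 0.003, -1.0]]
wrist_force: [0.3, 0.2, 0.1]
gripper_width: 0.543
t 16.77 tcp [ 0.4833 -0.254   0.0614] yaw 20.43 tilt [ 0.0041 -0.0014] w 0.543 F [0.3 0.2 0.1]
units x -0.03 y 0.02 ax 0.01 ay 0.02 az 0.01
```

```bash
python3 -m inch '[{"jaw":255,"x":0,"y":0,"z":0.2,"ax":0,"ay":0,"az":0},{"jaw":255,"x":0,"y":0,"z":0.4,"ax":0,"ay":0,"az":0},{"jaw":255,"x":0,"y":0,"z":0.5,"ax":0,"ay":0,"az":0},{"jaw":255,"x":0,"y":0,"z":0.5,"ax":0,"ay":0,"az":0},{"jaw":255,"x":0,"y":0,"z":0.5,"ax":0,"ay":0,"az":0},{"jaw":255,"x":0,"y":0,"z":0.5,"ax":0,"ay":0,"az":0},{"jaw":255,"x":0,"y":0,"z":0.2,"ax":0,"ay":0,"az":0},{"jaw":255,"x":0,"y":0,"z":0,"ax":0,"ay":0,"az":0}]' && python3 -m inch '[{"jaw":255,"x":0.09,"y":0.5,"z":0,"ax":0,"ay":0,"az":-0.5},{"jaw":255,"x":0.09,"y":0.75,"z":0,"ax":0,"ay":0,"az":-0.7},{"jaw":255,"x":0.09,"y":0.75,"z":0,"ax":0,"ay":0,"az":-0.7},{"jaw":255,"x":0.09,"y":0.75,"z":0,"ax":0,"ay":0,"az":-0.7},{"jaw":255,"x":0.09,"y":0.75,"z":0,"ax":0,"ay":0,"az":-0.7},{"jaw":255,"x":0.09,"y":0.75,"z":0,"ax":0,"ay":0,"az":-0.7},{"jaw":255,"x":0.09,"y":0.75,"z":0,"ax":0,"ay":0,"az":-0.7},{"jaw":255,"x":0.09,"y":0.75,"z":0,"ax":0,"ay":0,"az":-0.7},{"jaw":255,"x":0.09,"y":0.75,"z":0,"ax":0,"ay":0,"az":-0.7},{"jaw":255,"x":0.09,"y":0.75,"z":0,"ax":0,"ay":0,"az":-0.7},{"jaw":255,"x":0,"y":0,"z":0,"ax":0,"ay":0,"az":0},{"jaw":255,"x":0,"y":0,"z":0,"ax":0,"ay":0,"az":0}]'; python3 -c "
from h import *
go(.5301,.1905,-49)"
```

```text
time_s: 17.77
tcp_pos: [0.4797, -0.2527, 0.2359]
ee_rot: [[0.938, 0.348, 0.0], [0.348, -0.938, 0.001], [0.001, -0.001, -1.0]]
wrist_force: [-0.1, 0.0, -2.6]
gripper_width: 0.548
time_s: 19.27
tcp_pos: [0.523, 0.1944, 0.2148]
ee_rot: [[0.64, -0.768, -0.029], [-0.768, -0.64, 0.008], [-0.025, 0.017, -1.0]]
wrist_force: [-1.1, -0.2, -2.2]
gripper_width: 0.548
t 19.27 tcp [0.523  0.1944 0.2148] yaw -50.22 tilt [-0.0289  0.0078] w 0.548 F [-1.1 -0.2 -2.2]
units x 0.12 y -0.07 ax -0.04 ay -0.17 az 0.12
```

```bash
python3 -m inch '[{"jaw":255,"x":0.12,"y":-0.07,"z":0,"ax":-0.04,"ay":-0.17,"az":0.12},{"jaw":255,"x":0,"y":0,"z":0,"ax":0,"ay":0,"az":0},{"jaw":255,"x":0,"y":0,"z":-0.25,"ax":0,"ay":0,"az":0},{"jaw":255,"x":0,"y":0,"z":-0.3,"ax":0,"ay":0,"az":0},{"jaw":255,"x":0,"y":0,"z":-0.3,"ax":0,"ay":0,"az":0},{"jaw":255,"x":0,"y":0,"z":-0.3,"ax":0,"ay":0,"az":0},{"jaw":255,"x":0,"y":0,"z":-0.2,"ax":0,"ay":0,"az":0},{"jaw":255,"x":0,"y":0,"z":0,"ax":0,"ay":0,"az":0}]'; python3 -c "
from h import *
go(.5301,.1905,-49)"
```

```text
time_s: 20.27
tcp_pos: [0.5285, 0.1844, 0.1272]
ee_rot: [[0.653, -0.758, -0.002], [-0.758, -0.653, -0.002], [0.0, 0.002, -1.0]]
wrist_force: [0.1, -0.2, -2.3]
gripper_width: 0.546
t 20.27 tcp [0.5285 0.1844 0.1272] yaw -49.26 tilt [-0.0018 -0.0017] w 0.546 F [ 0.1 -0.2 -2.3]
units x 0.03 y 0.10 ax 0.01 ay -0.01 az 0.03
```

```bash
python3 -m inch '[{"jaw":255,"x":0.03,"y":0.1,"z":0,"ax":0.01,"ay":-0.01,"az":0.03},{"jaw":255,"x":0,"y":0,"z":0,"ax":0,"ay":0,"az":0},{"jaw":255,"x":0,"y":0,"z":-0.15,"ax":0,"ay":0,"az":0},{"jaw":255,"x":0,"y":0,"z":-0.15,"ax":0,"ay":0,"az":0},{"jaw":255,"x":0,"y":0,"z":0,"ax":0,"ay":0,"az":0}]'; python3 -c "
from h import *
go(.5301,.1905,-49)"
```

```text
time_s: 20.9
tcp_pos: [0.5315, 0.1915, 0.1097]
ee_rot: [[0.657, -0.754, 0.003], [-0.754, -0.657, 0.002], [0.001, -0.004, -1.0]]
wrist_force: [-0.4, 1.0, -1.9]
gripper_width: 0.544
t 20.9 tcp [0.5315 0.1915 0.1097] yaw -48.91 tilt [0.0033 0.0022] w 0.544 F [-0.4  1.  -1.9]
units x -0.02 y -0.02 ax -0.01 ay 0.02 az -0.01
```

```bash
python3 -m inch '[{"jaw":255,"x":-0.02,"y":-0.02,"z":-0.12,"ax":-0.01,"ay":0.02,"az":0},{"jaw":255,"x":0,"y":0,"z":-0.16,"ax":0,"ay":0,"az":0},{"jaw":255,"x":0,"y":0,"z":-0.16,"ax":0,"ay":0,"az":0},{"jaw":255,"x":0,"y":0,"z":-0.16,"ax":0,"ay":0,"az":0},{"jaw":255,"x":0,"y":0,"z":-0.1,"ax":0,"ay":0,"az":0},{"jaw":255,"x":0,"y":0,"z":0,"ax":0,"ay":0,"az":0}]'; python3 -c "
from h import *
go(.5301,.1905,-49)"
```

```text
time_s: 21.65
tcp_pos: [0.53, 0.1899, 0.0641]
ee_rot: [[0.657, -0.754, -0.001], [-0.754, -0.657, -0.001], [-0.0, 0.001, -1.0]]
wrist_force: [-0.1, 0.9, -1.6]
gripper_width: 0.546
t 21.65 tcp [0.53   0.1899 0.0641] yaw -48.92 tilt [-0.0013 -0.0005] w 0.546 F [-0.1  0.9 -1.6]
units x 0.00 y 0.01 ax 0.00 ay -0.01 az -0.01
```

```bash
python3 -m inch '[{"jaw":255,"x":0,"y":0,"z":-0.05,"ax":0,"ay":0,"az":0},{"jaw":255,"x":0,"y":0,"z":0,"ax":0,"ay":0,"az":0},{"jaw":0,"x":0,"y":0,"z":0,"ax":0,"ay":0,"az":0},{"jaw":0,"x":0,"y":0,"z":0,"ax":0,"ay":0,"az":0},{"jaw":0,"x":0,"y":0,"z":0,"ax":0,"ay":0,"az":0},{"jaw":0,"x":0,"y":0,"z":0,"ax":0,"ay":0,"az":0},{"jaw":0,"x":0,"y":0,"z":0.2,"ax":0,"ay":0,"az":0},{"jaw":0,"x":0,"y":0,"z":0.4,"ax":0,"ay":0,"az":0},{"jaw":0,"x":0,"y":0,"z":0.6,"ax":0,"ay":0,"az":0},{"jaw":0,"x":0,"y":0,"z":0.7,"ax":0,"ay":0,"az":0},{"jaw":0,"x":0,"y":0,"z":0.6,"ax":0,"ay":0,"az":0},{"jaw":0,"x":0,"y":0,"z":0,"ax":0,"ay":0,"az":0}]'; python3 -c "
from h import *
st()
cv2.imwrite('pics/w9.png',capture('wrist')[:,:,::-1])"
```

```text
time_s: 23.15
tcp_pos: [0.5319, 0.1905, 0.2225]
ee_rot: [[0.658, -0.753, 0.007], [-0.753, -0.658, 0.003], [0.002, -0.008, -1.0]]
wrist_force: [-0.5, -0.1, -0.4]
gripper_width: 0.996
t 23.15 tcp [0.5319 0.1905 0.2225] yaw -48.84 tilt [0.0074 0.0032] w 0.996 F [-0.5 -0.1 -0.4]
```

View pics/w9.png

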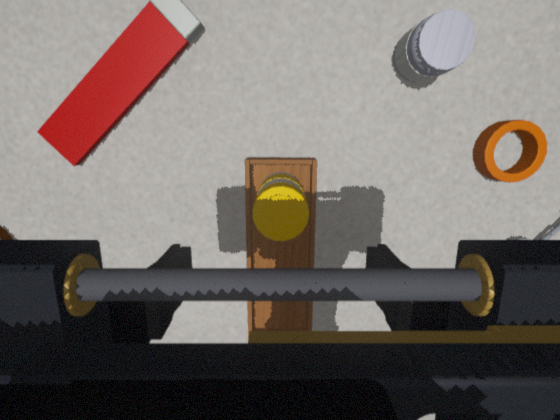

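Yellow stands centred in the compartment farthest from the white end, at wrist (281,208). Next is green.

```bash
python3 -m inch '[{"jaw":0,"x":0.03,"y":-0.5,"z":0,"ax":0,"ay":0,"az":0.5},{"jaw":0,"x":0.03,"y":-0.7,"z":0,"ax":0,"ay":0,"az":0.7},{"jaw":0,"x":0.03,"y":-0.7,"z":0,"ax":0,"ay":0,"az":0.7},{"jaw":0,"x":0.03,"y":-0.7,"z":0,"ax":0,"ay":0,"az":0.7},{"jaw":0,"x":0.03,"y":-0.7,"z":0,"ax":0,"ay":0,"az":0.7},{"jaw":0,"x":0.03,"y":-0.7,"z":0,"ax":0,"ay":0,"az":0.7},{"jaw":0,"x":0.03,"y":-0.7,"z":0,"ax":0,"ay":0,"az":0.7},{"jaw":0,"x":0.03,"y":-0.7,"z":0,"ax":0,"ay":0,"az":0.7},{"jaw":0,"x":0.03,"y":-0.7,"z":0,"ax":0,"ay":0,"az":0.7},{"jaw":0,"x":0.03,"y":-0.7,"z":0,"ax":0,"ay":0,"az":0.7},{"jaw":0,"x":0,"y":0,"z":0,"ax":0,"ay":0,"az":0},{"jaw":0,"x":0,"y":0,"z":0,"ax":0,"ay":0,"az":0}]'; python3 -c "
from h import *
go(.546,-.233,20.5)"
```

```text
time_s: 24.7
tcp_pos: [0.5391, -0.2302, 0.2079]
ee_rot: [[0.931, 0.365, -0.021], [0.365, -0.931, -0.005], [-0.022, -0.004, -1.0]]
wrist_force: [-1.1, 1.2, 0.5]
gripper_width: 0.997
t 24.7 tcp [ 0.5391 -0.2302  0.2079] yaw 21.41 tilt [-0.0214 -0.0046] w 0.997 F [-1.1  1.2  0.5]
units x 0.12 y -0.05 ax 0.03 ay -0.12 az -0.09
```

```bash
python3 -m inch '[{"jaw":0,"x":0.12,"y":-0.05,"z":0,"ax":0.03,"ay":-0.12,"az":-0.09},{"jaw":0,"x":0,"y":0,"z":0,"ax":0,"ay":0,"az":0},{"jaw":0,"x":0,"y":0,"z":-0.2,"ax":0,"ay":0,"az":0},{"jaw":0,"x":0,"y":0,"z":-0.3,"ax":0,"ay":0,"az":0},{"jaw":0,"x":0,"y":0,"z":-0.3,"ax":0,"ay":0,"az":0},{"jaw":0,"x":0,"y":0,"z":-0.25,"ax":0,"ay":0,"az":0},{"jaw":0,"x":0,"y":0,"z":-0.15,"ax":0,"ay":0,"az":0},{"jaw":0,"x":0,"y":0,"z":0,"ax":0,"ay":0,"az":0}]'; python3 -c "
from h import *
go(.546,-.233,20.5)"
```

```text
time_s: 25.7
tcp_pos: [0.5462, -0.229, 0.131]
ee_rot: [[0.935, 0.353, -0.001], [0.353, -0.935, 0.002], [0.0, -0.003, -1.0]]
wrist_force: [0.4, -0.4, 0.6]
gripper_width: 0.999
t 25.7 tcp [ 0.5462 -0.229   0.131 ] yaw 20.7 tilt [-0.0008  0.0025] w 0.999 F [ 0.4 -0.4  0.6]
units x -0.00 y -0.07 ax -0.01 ay -0.00 az -0.02
```

```bash
python3 -m inch '[{"jaw":0,"x":0,"y":-0.07,"z":-0.1,"ax":-0.01,"ay":0,"az":-0.02},{"jaw":0,"x":0,"y":0,"z":-0.2,"ax":0,"ay":0,"az":0},{"jaw":0,"x":0,"y":0,"z":-0.2,"ax":0,"ay":0,"az":0},{"jaw":0,"x":0,"y":0,"z":-0.2,"ax":0,"ay":0,"az":0},{"jaw":0,"x":0,"y":0,"z":-0.16,"ax":0,"ay":0,"az":0},{"jaw":0,"x":0,"y":0,"z":0,"ax":0,"ay":0,"az":0}]'; python3 -c "
from h import *
go(.546,-.233,20.5)"
```

```text
time_s: 26.45
tcp_pos: [0.5466, -0.2338, 0.0764]
ee_rot: [[0.937, 0.35, 0.001], [0.35, -0.937, 0.0], [0.001, -0.0, -1.0]]
wrist_force: [-0.1, -0.0, -0.0]
gripper_width: 1.006
t 26.45 tcp [ 0.5466 -0.2338  0.0764] yaw 20.47 tilt [0.0005 0.0002] w 1.006 F [-0.1 -0.  -0. ]
units x -0.01 y 0.01 ax -0.00 ay 0.00 az 0.00
```

```bash
python3 -m inch '[{"jaw":0,"x":0,"y":0,"z":-0.16,"ax":0,"ay":0,"az":0},{"jaw":0,"x":0,"y":0,"z":-0.1,"ax":0,"ay":0,"az":0},{"jaw":0,"x":0,"y":0,"z":0,"ax":0,"ay":0,"az":0},{"jaw":255,"x":0,"y":0,"z":0,"ax":0,"ay":0,"az":0},{"jaw":255,"x":0,"y":0,"z":0,"ax":0,"ay":0,"az":0},{"jaw":255,"x":0,"y":0,"z":0,"ax":0,"ay":0,"az":0},{"jaw":255,"x":0,"y":0,"z":0,"ax":0,"ay":0,"az":0},{"jaw":255,"x":0,"y":0,"z":0,"ax":0,"ay":0,"az":0},{"jaw":255,"x":0,"y":0,"z":0,"ax":0,"ay":0,"az":0}]'; python3 -c "
from h import *
st()"
```

```text
time_s: 27.58
tcp_pos: [0.5477, -0.2339, 0.0611]
ee_rot: [[0.937, 0.35, 0.004], [0.35, -0.937, -0.0], [0.003, 0.002, -1.0]]
wrist_force: [0.1, 0.2, -0.7]
gripper_width: 0.542
t 27.57 tcp [ 0.5477 -0.2339  0.0611] yaw 20.5 tilt [ 0.0036 -0.0004] w 0.542 F [ 0.1  0.2 -0.7]
```

```bash
python3 -m inch '[{"jaw":255,"x":0,"y":0,"z":0.2,"ax":0,"ay":0,"az":0},{"jaw":255,"x":0,"y":0,"z":0.4,"ax":0,"ay":0,"az":0},{"jaw":255,"x":0,"y":0,"z":0.5,"ax":0,"ay":0,"az":0},{"jaw":255,"x":0,"y":0,"z":0.5,"ax":0,"ay":0,"az":0},{"jaw":255,"x":0,"y":0,"z":0.5,"ax":0,"ay":0,"az":0},{"jaw":255,"x":0,"y":0,"z":0.5,"ax":0,"ay":0,"az":0},{"jaw":255,"x":0,"y":0,"z":0.2,"ax":0,"ay":0,"az":0},{"jaw":255,"x":0,"y":0,"z":0,"ax":0,"ay":0,"az":0}]' && python3 -m inch '[{"jaw":255,"x":-0.085,"y":0.5,"z":0,"ax":0,"ay":0,"az":-0.5},{"jaw":255,"x":-0.085,"y":0.8,"z":0,"ax":0,"ay":0,"az":-0.69},{"jaw":255,"x":-0.085,"y":0.8,"z":0,"ax":0,"ay":0,"az":-0.69},{"jaw":255,"x":-0.085,"y":0.8,"z":0,"ax":0,"ay":0,"az":-0.69},{"jaw":255,"x":-0.085,"y":0.8,"z":0,"ax":0,"ay":0,"az":-0.69},{"jaw":255,"x":-0.085,"y":0.8,"z":0,"ax":0,"ay":0,"az":-0.69},{"jaw":255,"x":-0.085,"y":0.8,"z":0,"ax":0,"ay":0,"az":-0.69},{"jaw":255,"x":-0.085,"y":0.8,"z":0,"ax":0,"ay":0,"az":-0.69},{"jaw":255,"x":-0.085,"y":0.8,"z":0,"ax":0,"ay":0,"az":-0.69},{"jaw":255,"x":-0.085,"y":0.8,"z":0,"ax":0,"ay":0,"az":-0.69},{"jaw":255,"x":0,"y":0,"z":0,"ax":0,"ay":0,"az":0},{"jaw":255,"x":0,"y":0,"z":0,"ax":0,"ay":0,"az":0}]'; python3 -c "
from h import *
go(.4849,.2425,-49)"
```

```text
time_s: 28.58
tcp_pos: [0.5431, -0.2325, 0.2337]
ee_rot: [[0.937, 0.348, -0.004], [0.348, -0.937, 0.003], [-0.002, -0.005, -1.0]]
wrist_force: [-0.6, 1.0, -3.2]
gripper_width: 0.544
time_s: 30.08
tcp_pos: [0.4779, 0.2411, 0.2127]
ee_rot: [[0.652, -0.758, -0.027], [-0.758, -0.652, 0.011], [-0.026, 0.013, -1.0]]
wrist_force: [0.1, -0.1, -3.0]
gripper_width: 0.544
t 30.07 tcp [0.4779 0.2411 0.2127] yaw -49.29 tilt [-0.0272  0.0112] w 0.544 F [ 0.1 -0.1 -3. ]
units x 0.12 y 0.02 ax -0.06 ay -0.16 az 0.03
```

```bash
python3 -m inch '[{"jaw":255,"x":0.12,"y":0.02,"z":0,"ax":-0.06,"ay":-0.16,"az":0.03},{"jaw":255,"x":0,"y":0,"z":0,"ax":0,"ay":0,"az":0},{"jaw":255,"x":0,"y":0,"z":-0.15,"ax":0,"ay":0,"az":0},{"jaw":255,"x":0,"y":0,"z":-0.15,"ax":0,"ay":0,"az":0},{"jaw":255,"x":0,"y":0,"z":0,"ax":0,"ay":0,"az":0}]'; python3 -c "
from h import *
go(.4849,.2425,-49)"
```

```text
time_s: 30.7
tcp_pos: [0.4853, 0.2388, 0.1922]
ee_rot: [[0.654, -0.757, 0.0], [-0.757, -0.654, -0.002], [0.002, 0.001, -1.0]]
wrist_force: [-0.5, -0.1, -1.7]
gripper_width: 0.546
t 30.7 tcp [0.4853 0.2388 0.1922] yaw -49.19 tilt [ 0.    -0.002] w 0.546 F [-0.5 -0.1 -1.7]
units x -0.01 y 0.06 ax 0.01 ay 0.00 az 0.02
```

```bash
python3 -m inch '[{"jaw":255,"x":-0.01,"y":0.06,"z":-0.1,"ax":0.01,"ay":0,"az":0.02},{"jaw":255,"x":0,"y":0,"z":-0.2,"ax":0,"ay":0,"az":0},{"jaw":255,"x":0,"y":0,"z":-0.2,"ax":0,"ay":0,"az":0},{"jaw":255,"x":0,"y":0,"z":-0.2,"ax":0,"ay":0,"az":0},{"jaw":255,"x":0,"y":0,"z":-0.2,"ax":0,"ay":0,"az":0},{"jaw":255,"x":0,"y":0,"z":-0.2,"ax":0,"ay":0,"az":0},{"jaw":255,"x":0,"y":0,"z":-0.2,"ax":0,"ay":0,"az":0},{"jaw":255,"x":0,"y":0,"z":0,"ax":0,"ay":0,"az":0}]'; python3 -c "
from h import *
go(.4849,.2425,-49)"
```

```text
time_s: 31.7
tcp_pos: [0.4844, 0.2424, 0.1079]
ee_rot: [[0.657, -0.754, -0.001], [-0.754, -0.657, -0.001], [0.0, 0.002, -1.0]]
wrist_force: [0.2, 0.4, -2.4]
gripper_width: 0.544
t 31.7 tcp [0.4844 0.2424 0.1079] yaw -48.97 tilt [-0.0012 -0.0012] w 0.544 F [ 0.2  0.4 -2.4]
units x 0.01 y 0.00 ax 0.01 ay -0.01 az -0.00
```

```bash
python3 -m inch '[{"jaw":255,"x":0.01,"y":0,"z":-0.16,"ax":0.01,"ay":-0.01,"az":0},{"jaw":255,"x":0,"y":0,"z":-0.16,"ax":0,"ay":0,"az":0},{"jaw":255,"x":0,"y":0,"z":-0.16,"ax":0,"ay":0,"az":0},{"jaw":255,"x":0,"y":0,"z":-0.16,"ax":0,"ay":0,"az":0},{"jaw":255,"x":0,"y":0,"z":-0.06,"ax":0,"ay":0,"az":0},{"jaw":255,"x":0,"y":0,"z":0,"ax":0,"ay":0,"az":0}]'; python3 -c "
from h import *
go(.4849,.2425,-49)"
```

```text
time_s: 32.45
tcp_pos: [0.4857, 0.2428, 0.0635]
ee_rot: [[0.657, -0.754, 0.002], [-0.754, -0.657, 0.002], [0.0, -0.003, -1.0]]
wrist_force: [0.4, -0.3, -2.8]
gripper_width: 0.541
t 32.45 tcp [0.4857 0.2428 0.0635] yaw -48.95 tilt [0.0022 0.0015] w 0.541 F [ 0.4 -0.3 -2.8]
units x -0.01 y -0.01 ax -0.01 ay 0.01 az -0.00
```

```bash
python3 -m inch '[{"jaw":255,"x":0,"y":0,"z":-0.04,"ax":0,"ay":0,"az":0},{"jaw":255,"x":0,"y":0,"z":0,"ax":0,"ay":0,"az":0},{"jaw":0,"x":0,"y":0,"z":0,"ax":0,"ay":0,"az":0},{"jaw":0,"x":0,"y":0,"z":0,"ax":0,"ay":0,"az":0},{"jaw":0,"x":0,"y":0,"z":0,"ax":0,"ay":0,"az":0},{"jaw":0,"x":0,"y":0,"z":0,"ax":0,"ay":0,"az":0},{"jaw":0,"x":0,"y":0,"z":0.2,"ax":0,"ay":0,"az":0},{"jaw":0,"x":0,"y":0,"z":0.4,"ax":0,"ay":0,"az":0},{"jaw":0,"x":0,"y":0,"z":0.6,"ax":0,"ay":0,"az":0},{"jaw":0,"x":0,"y":0,"z":0.7,"ax":0,"ay":0,"az":0},{"jaw":0,"x":0,"y":0,"z":0.6,"ax":0,"ay":0,"az":0},{"jaw":0,"x":0,"y":0,"z":0,"ax":0,"ay":0,"az":0}]'; python3 -c "
from h import *
st()
cv2.imwrite('pics/w10.png',capture('wrist')[:,:,::-1])"
```

```text
time_s: 33.95
tcp_pos: [0.4878, 0.2439, 0.223]
ee_rot: [[0.658, -0.753, 0.011], [-0.753, -0.658, 0.007], [0.002, -0.013, -1.0]]
wrist_force: [0.5, 0.7, -1.1]
gripper_width: 1.0
t 33.95 tcp [0.4878 0.2439 0.223 ] yaw -48.85 tilt [0.0111 0.0067] w 1.0 F [ 0.5  0.7 -1.1]
```

View pics/w10.png

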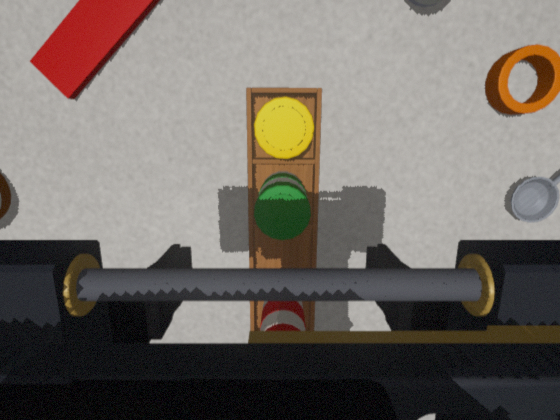

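Green at (283,205) in compartment 3, yellow at (284,127) in compartment 4. Now blue.

```bash
python3 -m inch '[{"jaw":0,"x":0.22,"y":-0.5,"z":0,"ax":0,"ay":0,"az":0.5},{"jaw":0,"x":0.22,"y":-0.75,"z":0,"ax":0,"ay":0,"az":0.69},{"jaw":0,"x":0.22,"y":-0.75,"z":0,"ax":0,"ay":0,"az":0.69},{"jaw":0,"x":0.22,"y":-0.75,"z":0,"ax":0,"ay":0,"az":0.69},{"jaw":0,"x":0.22,"y":-0.75,"z":0,"ax":0,"ay":0,"az":0.69},{"jaw":0,"x":0.22,"y":-0.75,"z":0,"ax":0,"ay":0,"az":0.69},{"jaw":0,"x":0.22,"y":-0.75,"z":0,"ax":0,"ay":0,"az":0.69},{"jaw":0,"x":0.22,"y":-0.75,"z":0,"ax":0,"ay":0,"az":0.69},{"jaw":0,"x":0.22,"y":-0.75,"z":0,"ax":0,"ay":0,"az":0.69},{"jaw":0,"x":0.22,"y":-0.75,"z":0,"ax":0,"ay":0,"az":0.69},{"jaw":0,"x":0,"y":0,"z":0,"ax":0,"ay":0,"az":0},{"jaw":0,"x":0,"y":0,"z":0,"ax":0,"ay":0,"az":0}]'; python3 -c "
from h import *
go(.612,-.206,20.5)
np.save('pf3.npy',np.array([camera_params('wrist')],dtype=object),allow_pickle=True)
cv2.imwrite('pics/w11.png',capture('wrist')[:,:,::-1])"
```

```text
time_s: 35.5
tcp_pos: [0.6126, -0.2059, 0.2073]
ee_rot: [[0.936, 0.351, -0.023], [0.351, -0.937, -0.0], [-0.022, -0.008, -1.0]]
wrist_force: [0.4, 0.4, -0.4]
gripper_width: 0.999
t 35.5 tcp [ 0.6126 -0.2059  0.2073] yaw 20.53 tilt [-0.0233 -0.0002] w 0.999 F [ 0.4  0.4 -0.4]
units x -0.01 y -0.00 ax 0.00 ay -0.13 az -0.00
```

View pics/w11.png

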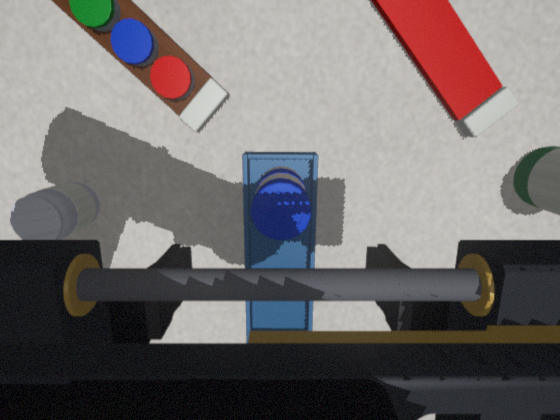

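Blue lid at (281,209), centred under the tool. The board also shows here: white block (205,105), then red, blue, green. Descending.

```bash
python3 -m inch '[{"jaw":0,"x":-0.01,"y":0,"z":0,"ax":0,"ay":-0.13,"az":0},{"jaw":0,"x":0,"y":0,"z":0,"ax":0,"ay":0,"az":0},{"jaw":0,"x":0,"y":0,"z":-0.2,"ax":0,"ay":0,"az":0},{"jaw":0,"x":0,"y":0,"z":-0.25,"ax":0,"ay":0,"az":0},{"jaw":0,"x":0,"y":0,"z":-0.25,"ax":0,"ay":0,"az":0},{"jaw":0,"x":0,"y":0,"z":-0.25,"ax":0,"ay":0,"az":0},{"jaw":0,"x":0,"y":0,"z":-0.2,"ax":0,"ay":0,"az":0},{"jaw":0,"x":0,"y":0,"z":0,"ax":0,"ay":0,"az":0}]'; python3 -c "
from h import *
go(.612,-.206,20.5)"
```

```text
time_s: 36.55
tcp_pos: [0.6103, -0.2021, 0.1322]
ee_rot: [[0.935, 0.354, -0.002], [0.354, -0.935, 0.001], [-0.002, -0.002, -1.0]]
wrist_force: [-0.2, 0.4, 0.3]
gripper_width: 1.0
t 36.55 tcp [ 0.6103 -0.2021  0.1322] yaw 20.75 tilt [-0.0024  0.0008] w 1.0 F [-0.2  0.4  0.3]
units x 0.03 y -0.06 ax -0.00 ay -0.01 az -0.02
```

```bash
python3 -m inch '[{"jaw":0,"x":0.03,"y":-0.06,"z":-0.1,"ax":0,"ay":-0.01,"az":-0.02},{"jaw":0,"x":0,"y":0,"z":-0.2,"ax":0,"ay":0,"az":0},{"jaw":0,"x":0,"y":0,"z":-0.2,"ax":0,"ay":0,"az":0},{"jaw":0,"x":0,"y":0,"z":-0.2,"ax":0,"ay":0,"az":0},{"jaw":0,"x":0,"y":0,"z":-0.16,"ax":0,"ay":0,"az":0},{"jaw":0,"x":0,"y":0,"z":0,"ax":0,"ay":0,"az":0}]'; python3 -c "
from h import *
go(.612,-.206,20.5)"
```

```text
time_s: 37.3
tcp_pos: [0.6126, -0.2062, 0.0774]
ee_rot: [[0.937, 0.351, 0.001], [0.351, -0.937, 0.0], [0.001, -0.0, -1.0]]
wrist_force: [0.4, -0.3, -0.4]
gripper_width: 0.995
t 37.3 tcp [ 0.6126 -0.2062  0.0774] yaw 20.52 tilt [0.0006 0.0005] w 0.995 F [ 0.4 -0.3 -0.4]
units x -0.01 y 0.00 ax -0.00 ay 0.00 az -0.00
```

```bash
python3 -m inch '[{"jaw":0,"x":-0.01,"y":0,"z":-0.16,"ax":0,"ay":0,"az":0},{"jaw":0,"x":0,"y":0,"z":-0.11,"ax":0,"ay":0,"az":0},{"jaw":0,"x":0,"y":0,"z":0,"ax":0,"ay":0,"az":0},{"jaw":255,"x":0,"y":0,"z":0,"ax":0,"ay":0,"az":0},{"jaw":255,"x":0,"y":0,"z":0,"ax":0,"ay":0,"az":0},{"jaw":255,"x":0,"y":0,"z":0,"ax":0,"ay":0,"az":0},{"jaw":255,"x":0,"y":0,"z":0,"ax":0,"ay":0,"az":0},{"jaw":255,"x":0,"y":0,"z":0,"ax":0,"ay":0,"az":0},{"jaw":255,"x":0,"y":0,"z":0,"ax":0,"ay":0,"az":0}]'; python3 -c "
from h import *
st()"
```

```text
time_s: 38.42
tcp_pos: [0.6132, -0.2064, 0.0617]
ee_rot: [[0.936, 0.351, 0.004], [0.351, -0.936, -0.0], [0.004, 0.002, -1.0]]
wrist_force: [0.2, -0.4, -0.9]
gripper_width: 0.545
t 38.42 tcp [ 0.6132 -0.2064  0.0617] yaw 20.54 tilt [ 0.004  -0.0002] w 0.545 F [ 0.2 -0.4 -0.9]
```

```bash
python3 -m inch '[{"jaw":255,"x":0,"y":0,"z":0.2,"ax":0,"ay":0,"az":0},{"jaw":255,"x":0,"y":0,"z":0.4,"ax":0,"ay":0,"az":0},{"jaw":255,"x":0,"y":0,"z":0.5,"ax":0,"ay":0,"az":0},{"jaw":255,"x":0,"y":0,"z":0.5,"ax":0,"ay":0,"az":0},{"jaw":255,"x":0,"y":0,"z":0.5,"ax":0,"ay":0,"az":0},{"jaw":255,"x":0,"y":0,"z":0.5,"ax":0,"ay":0,"az":0},{"jaw":255,"x":0,"y":0,"z":0.2,"ax":0,"ay":0,"az":0},{"jaw":255,"x":0,"y":0,"z":0,"ax":0,"ay":0,"az":0}]' && python3 -m inch '[{"jaw":255,"x":-0.26,"y":0.5,"z":0.03,"ax":0,"ay":0,"az":-0.5},{"jaw":255,"x":-0.26,"y":0.85,"z":0.03,"ax":0,"ay":0,"az":-0.69},{"jaw":255,"x":-0.26,"y":0.85,"z":0.03,"ax":0,"ay":0,"az":-0.69},{"jaw":255,"x":-0.26,"y":0.85,"z":0.03,"ax":0,"ay":0,"az":-0.69},{"jaw":255,"x":-0.26,"y":0.85,"z":0.03,"ax":0,"ay":0,"az":-0.69},{"jaw":255,"x":-0.26,"y":0.85,"z":0.03,"ax":0,"ay":0,"az":-0.69},{"jaw":255,"x":-0.26,"y":0.85,"z":0.03,"ax":0,"ay":0,"az":-0.69},{"jaw":255,"x":-0.26,"y":0.85,"z":0.03,"ax":0,"ay":0,"az":-0.69},{"jaw":255,"x":-0.26,"y":0.85,"z":0.03,"ax":0,"ay":0,"az":-0.69},{"jaw":255,"x":-0.26,"y":0.85,"z":0.03,"ax":0,"ay":0,"az":-0.69},{"jaw":255,"x":0,"y":0,"z":0,"ax":0,"ay":0,"az":0},{"jaw":255,"x":0,"y":0,"z":0,"ax":0,"ay":0,"az":0}]'; python3 -c "
from h import *
go(.4396,.2946,-49)
cv2.imwrite('pics/t12.png',capture('top')[:,:,::-1])"
```

```text
time_s: 39.42
tcp_pos: [0.61, -0.2056, 0.2361]
ee_rot: [[0.937, 0.35, 0.0], [0.35, -0.937, 0.002], [0.001, -0.002, -1.0]]
wrist_force: [0.9, 0.1, -2.4]
gripper_width: 0.548
time_s: 40.92
tcp_pos: [0.4376, 0.2946, 0.2344]
ee_rot: [[0.654, -0.756, -0.025], [-0.756, -0.655, 0.006], [-0.02, 0.015, -1.0]]
wrist_force: [0.1, -0.8, -1.8]
gripper_width: 0.545
t 40.92 tcp [0.4376 0.2946 0.2344] yaw -49.12 tilt [-0.0249  0.0055] w 0.545 F [ 0.1 -0.8 -1.8]
units x 0.03 y -0.00 ax -0.03 ay -0.14 az 0.01
```

View pics/t12.png

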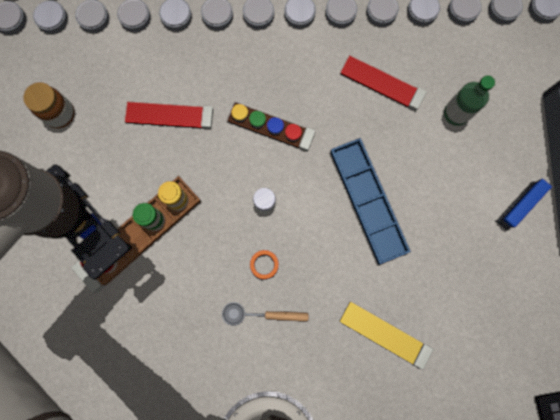

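The carrier is empty, with green at (148,216) and yellow at (172,193) in the rack. Lowering blue into compartment 2.

```bash
python3 -m inch '[{"jaw":255,"x":0.03,"y":0,"z":0,"ax":-0.03,"ay":-0.14,"az":0.01},{"jaw":255,"x":0,"y":0,"z":0,"ax":0,"ay":0,"az":0},{"jaw":255,"x":0,"y":0,"z":-0.2,"ax":0,"ay":0,"az":0},{"jaw":255,"x":0,"y":0,"z":-0.2,"ax":0,"ay":0,"az":0},{"jaw":255,"x":0,"y":0,"z":-0.15,"ax":0,"ay":0,"az":0},{"jaw":255,"x":0,"y":0,"z":0,"ax":0,"ay":0,"az":0}]'; python3 -c "
from h import *
go(.4396,.2946,-49)"
```

```text
time_s: 41.72
tcp_pos: [0.44, 0.2907, 0.1977]
ee_rot: [[0.652, -0.758, -0.001], [-0.758, -0.652, -0.002], [0.001, 0.002, -1.0]]
wrist_force: [-0.1, -1.1, -1.5]
gripper_width: 0.547
t 41.73 tcp [0.44   0.2907 0.1977] yaw -49.32 tilt [-0.001  -0.0019] w 0.547 F [-0.1 -1.1 -1.5]
units x -0.01 y 0.06 ax 0.01 ay -0.01 az 0.03
```

```bash
python3 -m inch '[{"jaw":255,"x":-0.01,"y":0.06,"z":-0.1,"ax":0.01,"ay":-0.01,"az":0.03},{"jaw":255,"x":0,"y":0,"z":-0.2,"ax":0,"ay":0,"az":0},{"jaw":255,"x":0,"y":0,"z":-0.2,"ax":0,"ay":0,"az":0},{"jaw":255,"x":0,"y":0,"z":-0.2,"ax":0,"ay":0,"az":0},{"jaw":255,"x":0,"y":0,"z":-0.2,"ax":0,"ay":0,"az":0},{"jaw":255,"x":0,"y":0,"z":-0.2,"ax":0,"ay":0,"az":0},{"jaw":255,"x":0,"y":0,"z":-0.2,"ax":0,"ay":0,"az":0},{"jaw":255,"x":0,"y":0,"z":0,"ax":0,"ay":0,"az":0}]'; python3 -c "
from h import *
go(.4396,.2946,-49)"
```

```text
time_s: 42.72
tcp_pos: [0.4393, 0.2946, 0.1138]
ee_rot: [[0.656, -0.754, 0.001], [-0.754, -0.656, -0.001], [0.001, 0.0, -1.0]]
wrist_force: [0.2, 0.7, -1.4]
gripper_width: 0.55
t 42.73 tcp [0.4393 0.2946 0.1138] yaw -48.98 tilt [ 0.0005 -0.0008] w 0.55 F [ 0.2  0.7 -1.4]
units x 0.00 y 0.00 ax 0.00 ay 0.00 az -0.00
```

```bash
python3 -m inch '[{"jaw":255,"x":0,"y":0,"z":-0.16,"ax":0,"ay":0,"az":0},{"jaw":255,"x":0,"y":0,"z":-0.16,"ax":0,"ay":0,"az":0},{"jaw":255,"x":0,"y":0,"z":-0.16,"ax":0,"ay":0,"az":0},{"jaw":255,"x":0,"y":0,"z":-0.16,"ax":0,"ay":0,"az":0},{"jaw":255,"x":0,"y":0,"z":-0.14,"ax":0,"ay":0,"az":0},{"jaw":255,"x":0,"y":0,"z":0,"ax":0,"ay":0,"az":0}]'; python3 -c "
from h import *
go(.4396,.2946,-49)"
```

```text
time_s: 43.48
tcp_pos: [0.4398, 0.295, 0.0642]
ee_rot: [[0.657, -0.754, 0.002], [-0.754, -0.657, 0.0], [0.001, -0.001, -1.0]]
wrist_force: [0.1, -0.2, -1.6]
gripper_width: 0.544
t 43.48 tcp [0.4398 0.295  0.0642] yaw -48.96 tilt [0.0016 0.0001] w 0.544 F [ 0.1 -0.2 -1.6]
units x -0.00 y -0.01 ax -0.00 ay 0.01 az -0.00
```

```bash
python3 -m inch '[{"jaw":255,"x":0,"y":0,"z":-0.05,"ax":0,"ay":0,"az":0},{"jaw":255,"x":0,"y":0,"z":0,"ax":0,"ay":0,"az":0},{"jaw":0,"x":0,"y":0,"z":0,"ax":0,"ay":0,"az":0},{"jaw":0,"x":0,"y":0,"z":0,"ax":0,"ay":0,"az":0},{"jaw":0,"x":0,"y":0,"z":0,"ax":0,"ay":0,"az":0},{"jaw":0,"x":0,"y":0,"z":0,"ax":0,"ay":0,"az":0},{"jaw":0,"x":0,"y":0,"z":0.2,"ax":0,"ay":0,"az":0},{"jaw":0,"x":0,"y":0,"z":0.4,"ax":0,"ay":0,"az":0},{"jaw":0,"x":0,"y":0,"z":0.6,"ax":0,"ay":0,"az":0},{"jaw":0,"x":0,"y":0,"z":0.7,"ax":0,"ay":0,"az":0},{"jaw":0,"x":0,"y":0,"z":0.7,"ax":0,"ay":0,"az":0},{"jaw":0,"x":0,"y":0,"z":0.7,"ax":0,"ay":0,"az":0}]' && python3 -m inch '[{"jaw":0,"x":-0.6,"y":0.7,"z":0.4,"ax":0,"ay":0,"az":0},{"jaw":0,"x":-0.5,"y":0.6,"z":0.4,"ax":0,"ay":0,"az":0},{"jaw":0,"x":0,"y":0,"z":0,"ax":0,"ay":0,"az":0},{"jaw":0,"x":0,"y":0,"z":0,"ax":0,"ay":0,"az":0}]'; python3 -c "
from h import *
st()
np.save('pf4.npy',np.array([camera_params('wrist')],dtype=object),allow_pickle=True)
cv2.imwrite('pics/w13.png',capture('wrist')[:,:,::-1])"
```

```text
time_s: 44.98
tcp_pos: [0.4395, 0.2941, 0.2679]
ee_rot: [[0.657, -0.754, 0.003], [-0.754, -0.657, -0.0], [0.002, -0.002, -1.0]]
wrist_force: [0.6, 0.5, -0.4]
gripper_width: 1.0
time_s: 45.48
tcp_pos: [0.3728, 0.3736, 0.3253]
ee_rot: [[0.656, -0.755, 0.01], [-0.755, -0.656, 0.01], [-0.001, -0.014, -1.0]]
wrist_force: [-0.6, 0.2, -0.5]
gripper_width: 0.998
t 45.48 tcp [0.3728 0.3736 0.3253] yaw -49.03 tilt [0.01   0.0102] w 0.998 F [-0.6  0.2 -0.5]
```

View pics/w13.png

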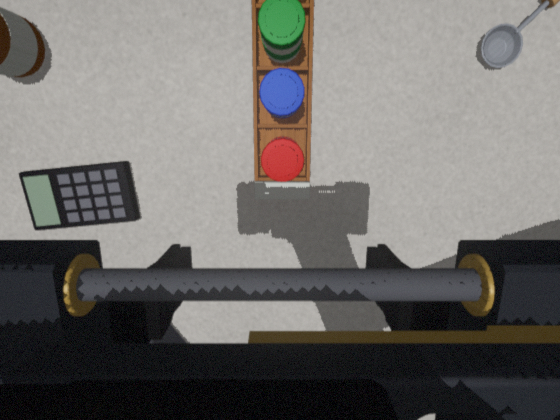

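The wrist view shows red (283,159), blue (282,92) and green (281,18) in order from the white end. Moving clear for the top view and a numeric check.

```bash
python3 -m inch '[{"jaw":0,"x":-0.5,"y":0.8,"z":0,"ax":0,"ay":0,"az":0},{"jaw":0,"x":-0.5,"y":0.8,"z":0,"ax":0,"ay":0,"az":0},{"jaw":0,"x":-0.5,"y":0.8,"z":0,"ax":0,"ay":0,"az":0},{"jaw":0,"x":-0.4,"y":0.7,"z":0,"ax":0,"ay":0,"az":0},{"jaw":0,"x":0,"y":0,"z":0,"ax":0,"ay":0,"az":0},{"jaw":0,"x":0,"y":0,"z":0,"ax":0,"ay":0,"az":0}]'
python3 - <<'E'
from h import *
st()
im=capture('top')[:,:,::-1].copy(); cv2.imwrite('pics/t14.png',im)
cv2.imwrite('pics/s14.png',capture('scene')[:,:,::-1])
hsv=cv2.cvtColor(im,cv2.COLOR_BGR2HSV); H,S,V=[a.astype(int) for a in cv2.split(hsv)]
c0=np.array([.46226,.26858]);d=np.array([-.65591,.75484]);n=np.array([d[1],-d[0]])
for name,m in (('red',((H<6)|(H>172))&(S>150)&(V>130)),('blu',(H>105)&(H<130)&(S>150)&(V>90)),('grn',(H>45)&(H<80)&(S>100)&(V>70)),('yel',(H>18)&(H<34)&(S>120)&(V>140))):
    q=m.astype(np.uint8); q[:170]=0;q[300:]=0;q[:,:70]=0;q[:,210:]=0
    cs=max(cv2.findContours(q,0,1)[0],key=cv2.contourArea); e=cv2.fitEllipse(cs); W=ray(e[0],.106)[:2]
    print(name,np.round(e[0],1),np.round(e[1],1),W.round(4),'rack y %.1f x %.1f mm'%((W-c0)@d*1000,(W-c0)@n*1000))
E
```

```text
time_s: 46.28
tcp_pos: [0.2607, 0.5581, 0.3206]
ee_rot: [[0.646, -0.763, 0.009], [-0.763, -0.646, -0.0], [0.006, -0.007, -1.0]]
wrist_force: [0.1, 0.1, -0.6]
gripper_width: 0.999
t 46.27 tcp [0.2607 0.5581 0.3206] yaw -49.76 tilt [ 0.0088 -0.0001] w 0.999 F [ 0.1  0.1 -0.6]
red [ 91.4 259.6] [20.3 22. ] [0.3941 0.3478] rack y 104.5 x 0.5 mm
blu [118.4 236.3] [20.5 22.1] [0.44   0.2941] rack y 33.9 x -0.0 mm
grn [143.8 214. ] [20.3 22.1] [0.4849 0.2431] rack y -34.1 x 0.4 mm
yel [169.  192.2] [20.5 22.9] [0.5295 0.1914] rack y -102.4 x 0.2 mm
```

```bash
python3 -c "
import cv2,numpy as np
a=cv2.imread('pics/t14.png')[90:310,60:320];b=cv2.imread('pics/s14.png')[160:340,250:480]
a=cv2.resize(a,None,fx=1.5,fy=1.5);b=cv2.resize(b,(400,330));cv2.imwrite('pics/c14.png',np.hstack([a,b]))"
```

```text
(no output)
```

View pics/c14.png

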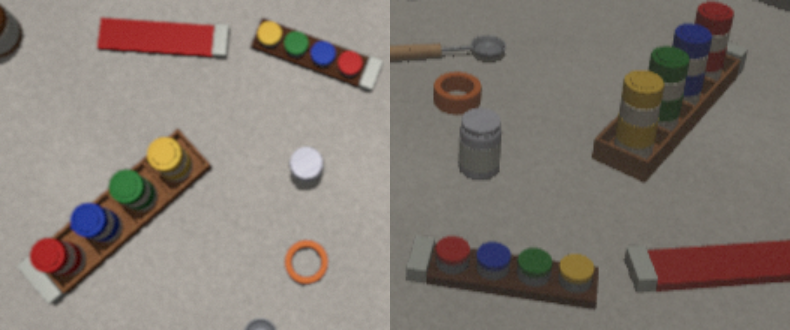

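Both views show all four upright in the rack in the order red, blue, green, yellow from the white end. The board shows the same order, every canister is within about 1.5 mm of its compartment centre, and the arm is clear. Handing in.

```bash
python3 -c "
from station import *
print(finish_job())"
```

```text
the job is handed in; nothing more can be done
None
```

All four canisters are in the wooden rack in the order red, blue, green, yellow from its white end. That matches the sample board as read in the top, scene and wrist views. I handed the job in at about 46 s; it reported no verdict.

- **Position:** the last top-view check put every canister within about 1.5 mm of its compartment centre, against the 14 mm allowed. It assumes each lid stands at its seated height.
- **Upright and seated:** they look upright and seated in the last top and scene views. I did not measure tilt or underside height directly. I let each one go at about the tool height where it was picked up from the carrier's equally thick floor.
- **Forces:** the wrist force stayed within about 3 N at every reading. The arm was clear of everything at the end, with the gripper open.
- **What went wrong on the way:** the first move command was refused because each row needs all its fields, and nothing moved. Fast moves drifted by up to about 3 cm and 2°, which I corrected before each grasp and placing.

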